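Post the loaded cell tin into the battery safe

ROBOT

A 6-joint arm with a two-finger parallel gripper is mounted at the origin on a cart in front of the work surface, level with it; the furniture and walls round the work are solid. World frame = base frame: x ahead of the robot, y to its left, z up, the work surface at z = 0. Lengths are in m, angles in degrees, forces in N, time in s.
With the tool pointing down it reaches from about 0.225 to 0.725 m from the base axis. Payload 3.1 kg.
Tool frame: the origin (TCP) lies midway between the tips of the shut fingers; the grasp point (between the pads) lies 19 mm behind it; z points along the fingers, y is the line along which they close (so a half turn about z gives the same grasp; the last joint's range is limited). The gripper opens to 85 mm and grips with 20 to 120 N. Pads are 22 mm wide; open, the fingers measure 114 mm over their backs; the gripper's body (76 mm by 85 mm) begins 54 mm behind the grasp point. The pads swing forward as they close: fully open they stand 13 mm farther back than shut.
Start: joints at [57.88, 2.75, 5.684, 92.934, 0, 82.678], TCP at [0.22, 0.477, 0.231] pointing down, gripper open.
Joint ranges: [-166.93, 166.93], [-56.73, 111.36], [-69.38, 81.34], [-121.58, 131.49], [-85.45, 84.26], [-180, 180]. Speed limits (degrees/s): [159.86, 159.86, 180, 180, 180, 180].

INTERFACE

Orientations are given as [roll, pitch, yaw] about the fixed x, y, z axes, in that order (R = Rz(yaw) Ry(pitch) Rx(roll)).
In Python, from cell import manip gives the robot as it stands. The module is installed in compiled form; this text tells all that it offers.
- The arm moves only by the tool servo_tool, never from a script. Its argument "series" is a list of rows, each a list of 3 entries, a list of its own where there are three numbers: the shift along the tool's x, y, z in units of 25 mm (1.0 is 25 mm), then the turn about the tool's z in units of 5 degrees (1.0 is 5 degrees), then the closure, from 0 (fully open) to 1 (shut). A call has 1 to 12 rows; each row shifts and turns the commanded pose from where the row before left it, along the tool's axes as they then stand; what a row does not reach is not made up. A row lasts 1/12 s, in which the tool goes at most 41.7 mm and 7.16 degrees, less where a joint would pass 70% of its speed; a pose out of reach is approached as far as the arm can. A call is refused whole if a number of a shift passes 1 or a number of a turn 1, either way. A call with a gripper value outside its range is refused whole. The fingers move at their own pace and stop on an object; "newtons" is the grip in N (left out, the last holds). Time passes only in rows, so rows that do not move let the fingers close. It gives the time, the measured TCP pose, the force, the opening and the grip force at its end, in the units of the state.
- manip.read_state(): the state, without advancing time (a new reading comes with each control period).
- manip.grab_frame(name): name is "scene" or "top" or "wrist"; returns a dict with "color" (400x640x3 uint8, red, green, blue), "z_map" (400x640 float32, m along the optical axis (not along the pixel's ray), 0 where there is no reading), "mtx" (3x3 intrinsics, pixels), "k1" (the pictures are not rectified: a ray, as slopes to the right and down, at radius r is drawn at 1 + k1 r^2 times it, then the intrinsics apply), "extrinsics" (4x4, takes a point from camera to world coordinates); the wrist camera has in their place "hand_eye" (4x4, takes a point from camera to tool coordinates, whose origin is the TCP and whose axes are the flange's). Camera axes: x right, y down, z forward; pixel columns grow to the right and rows downward; lengths in m; the calibration is good to about 2 mm. A picture is of the moment at which its call begins: read the wrist's pose just before it.
- manip.close_job(): hands the job in; it is judged then, once.
The state is a dict: "time_s": time; "qpos": joint angles; "joint_vel": joint speeds; "joint_efforts": joint torques, N m; "eef_pos": TCP position; "eef_rot": TCP orientation; "contact_force": force on the tool from outside, world axes, zero at the start; "ft_torque": the same for the moment, N m; "width": opening from 0.0 (shut) to 1.0 (fully open); "gripper_force": force on a finger pad.
Only numpy, scipy, OpenCV 4.12 (cv2) and the standard library are available. Lean on these libraries where they do the work, as an engineer would, in place of code of your own. Each camera call takes 0.05 s, during which the arm holds its last target. There are 200 camera calls.

TASK

Three sealed tins stand in the wire rack; they look alike, but one of them holds a swollen phone battery packed in sand and is clearly heavier. Find it by its weight and post it through the sprung flap in the sloping face of the grey battery safe, pushing it in until it is right inside and the flap has shut again behind it. Drop or lay down none of the tins, leave the two empty ones standing in the rack, and do not disturb the other things on the bench.

Things in the scene. Friction and masses are not known exactly. Their poses are not given: they have to be found in the camera images.
- tin_a_center (a point): centre (half-way up) of one of three closed metal tins, exactly alike: 24 mm thick (its x), 52 mm wide (its y), 105 mm tall (its z, up to the lid), rounded edges; the slip lid does not come off. It stands on end in a slot of the wire rack. One tin is loaded, about 0.42 kg; the other two are empty, about 0.11 kg. Which one, and in which slot, changes from case to case and cannot be seen
- tin_b_center (a point): as tin_a_center: another of the three tins
- tin_c_center (a point): as tin_a_center: the third tin
- rack: low aluminium tray with wire loops, 184 x 70 mm, fixed; origin under its centre. Three slots in a row along its x, at x = -56, 0, +56 mm; in each a tin stands on the tray floor, 7 mm above the bench, its width along the rack's y, with 2.5 mm play. The loops between the tins are 50 mm high, the wires along the long sides 20 mm; above that the tins are free, 32 mm apart
- safe: grey sheet-steel battery safe, fixed: x from -99 to +118 mm, y +-68 mm, 225 mm tall plus a carrying handle 32 mm higher at the back of its top; origin on the bench, z up, front to -x. Its upper front is a flat face that slopes up to the back, 35 deg from level, and carries the inlet. Hollow, closed all round except for the inlet
- inlet_mouth (a point): centre of the clear inlet opening (64 mm in y, 38 mm in x), at the outer face of its dark bezel (88 x 71 mm, 6 mm proud), 180 mm above the bench. z points out along the chute, 35 deg from vertical, leaning to the front; y is level, x points to the upper far edge. The chute, of that size, runs straight along -z to the floor, 190 mm below; once past the flap a tin slides down by itself
- flap (a joint): sprung flap just inside the mouth, 42 mm long, hinged at x = +24 mm of inlet_mouth: 0 shut, 1.5 rad fully pushed in. Spring: 0.11 N m shut, 0.21 N m open; a tin opens it at some 8 to 15 N, least near the lower edge (-x) of the opening. It clamps what is in the mouth: a tin let go half-way stays stuck, flap open. It lets go when the tin's rear end is 30 to 40 mm inside
- loupe: black eye loupe, 38 mm across, 34 mm high, a bystander; origin under its centre
- red_driver: red screwdriver, 146 mm long, lying on the bench, a bystander; origin under its centre
- bent_tweezers: dark bent tweezers, 115 mm long, lying on the bench, a bystander; origin under its centre
Mind the look-alikes: they are no part of the job. Leave any red look-alike of the part that bears tin_a_center alone.

How it is judged:
By the outcome, as a careful person would: the job done as asked, in the order asked, and still so for the second after the job is handed in, with the robot touching nothing.
It also fails if it takes over 67 s, if anything falls off the work surface, if the arm or the gripper's body presses on something with over 40 N, if the wrist force passes 120 N, or if a joint passes its speed limit or range.

## Working session

There is one attempt and no reset: what is moved stays moved. The work goes in short steps, Python scripts to look and compute and a tool call to move; the robot and the scene stay as the last step left them, time stands still between calls to the robot, and variables do not carry over. Pictures are saved under pics/ and viewed, at most 10 in all, crops included, and the job is handed in when it is done.

Besides the shell and the picture viewer there is one more tool, called after "Request:" by a JSON object that holds its "api" and its "payload". servo_tool: Moves the arm, as the interface text tells. Its arguments: {"type":"object","properties":{"series":{"type":"array"},"newtons":{"type":"number"}},"required":["series"]}

```bash
mkdir -p pics
cat > h.py <<'E'
import numpy as np, cv2
from cell import manip
from scipy.spatial.transform import Rotation as R
def pts(f,T):
    K=f["mtx"];z=f["z_map"];h,w=z.shape
    u,v=np.meshgrid(np.arange(w),np.arange(h))
    x=(u-K[0,2])/K[0,0];y=(v-K[1,2])/K[1,1]
    xd,yd=x.copy(),y.copy()
    for _ in range(8):
        s=1+f["k1"]*(x*x+y*y);x=xd/s;y=yd/s
    P=np.stack([x*z,y*z,z],-1)@T[:3,:3].T+T[:3,3]
    P[z==0]=np.nan
    return P
def toolT():
    s=manip.read_state();T=np.eye(4);T[:3,:3]=R.from_euler('xyz',s["eef_rot"],degrees=True).as_matrix();T[:3,3]=s["eef_pos"];return T
E
python3 - <<'E'
from h import *
s=manip.read_state();print(s)
for n in("scene","top"):
    f=manip.grab_frame(n);cv2.imwrite(f"pics/{n}0.png",f["color"][...,::-1]);np.savez(f"{n}0.npz",P=pts(f,f["extrinsics"]),c=f["color"])
    print(n,f["extrinsics"].round(3).tolist(),f["k1"],f["mtx"][0,0])
E
```

```text
{'time_s': 0.0, 'qpos': array([ 5.78797874e+01,  2.79287764e+00,  5.58894076e+00,  9.29335991e+01,
       -2.83950605e-03,  8.26777967e+01]), 'joint_vel': array([-0.07669983, -0.05254533, -0.05431472,  0.02710406,  0.0139193 ,
       -0.00395001]), 'joint_efforts': array([ 4.90215518e-05, -3.38780844e+01,  3.20015931e+01,  2.02130346e-02,
       -9.25266988e-06,  3.15951020e-06]), 'eef_pos': array([0.21988199, 0.47604145, 0.23009393]), 'eef_rot': array([-1.79863224e+02, -1.47124615e-02,  1.55201977e+02]), 'contact_force': array([-0.34962761,  0.23315409,  0.72768474]), 'ft_torque': array([-0.01910282, -0.02428855,  0.00652693]), 'gripper_force': 0.0, 'width': 0.9984201843833738}
scene [[-0.782, -0.252, 0.57, -0.105], [-0.622, 0.354, -0.698, 0.756], [-0.025, -0.901, -0.434, 0.591], [0.0, 0.0, 0.0, 1.0]] -0.019769439038322036 433.0391358609027
top [[0.009, -0.99, 0.138, 0.358], [-1.0, -0.01, -0.008, 0.023], [0.009, -0.138, -0.99, 1.197], [0.0, 0.0, 0.0, 1.0]] -0.04651888381793549 403.6531606073755
```

View pics/scene0.png

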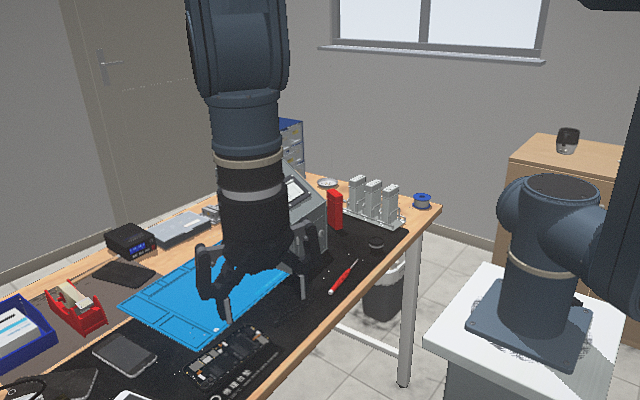

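View pics/top0.png

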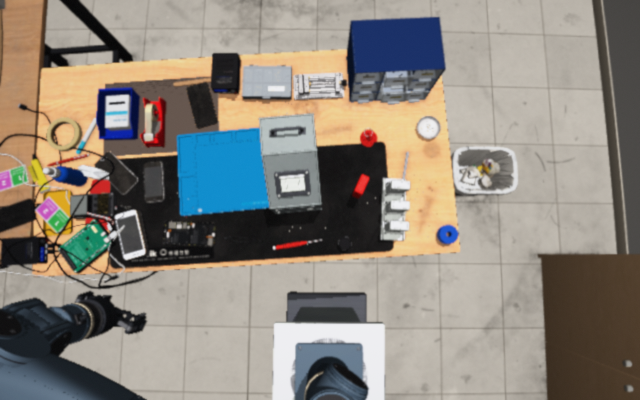

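The top view shows the rack with three grey tins at about (395,190), (395,208) and (395,228). The red look-alike is at (361,185). The grey safe is at (290,165), with its dark-bezelled inlet at (293,183). The driver is at (295,244). The tins to use are the three grey ones in the rack; I'll confirm them in a crop while measuring.

Run:
```python
from h import *
d=np.load("top0.npz");P=d["P"];c=d["c"].astype(int)
img=cv2.resize(d["c"][110:260,240:460],None,fx=3.6,fy=3.6,interpolation=cv2.INTER_CUBIC)
cv2.imwrite("pics/crop.png",img[...,::-1])
reg=np.zeros(P.shape[:2],bool);reg[165:250,370:425]=1
m=reg&(P[...,2]>.095)&(P[...,2]<.125)
n,l,st,ce=cv2.connectedComponentsWithStats(m.astype(np.uint8))
for i in range(1,n):
    if st[i,4]>20:
        q=P[l==i];r=cv2.minAreaRect((q[:,:2]*1000).astype(np.float32));print("tin",st[i,4],ce[i].round(1),q.mean(0).round(4),np.median(q[:,2]).round(4),r)
m=reg&(P[...,2]>.004)&(P[...,2]<.125)&((c.min(-1))>70);q=P[m];print("rack",cv2.minAreaRect((q[:,:2]*1000).astype(np.float32)))
# safe
reg[:]=0;reg[105:220,250:330]=1
m=reg&(P[...,2]>.215)&(P[...,2]<.235);q=P[m];print("safetop",cv2.minAreaRect((q[:,:2]*1000).astype(np.float32)),np.median(q[:,2]))
# slope plane: bezel & face
m=reg&(P[...,2]>.12)&(P[...,2]<.212);q=P[m]
A=np.c_[q[:,:2],np.ones(len(q))];w=np.ones(len(q),bool)
for _ in range(10):
    s=np.linalg.lstsq(A[w],q[w,2],rcond=None)[0];w=abs(A@s-q[:,2])<.006
nn=np.array([-s[0],-s[1],1]);nn/=np.linalg.norm(nn);print("plane n",nn,"off",s,w.sum())
dk=reg&(P[...,2]>.12)&(P[...,2]<.212)&(c.max(-1)<75)
n,l,st,ce=cv2.connectedComponentsWithStats(dk.astype(np.uint8));i=1+np.argmax(st[1:,4]);q=P[l==i]
print("bezel",st[i],ce[i],q.mean(0),cv2.minAreaRect((q[:,:2]*1000).astype(np.float32)))
# label: inner light
wh=reg&(P[...,2]>.12)&(P[...,2]<.212)&(c.min(-1)>190);n,l,st,ce=cv2.connectedComponentsWithStats(wh.astype(np.uint8));i=1+np.argmax(st[1:,4]);print("white",st[i],ce[i],P[l==i].mean(0))
# red block
rd=(c[...,0]>150)&(c[...,1]<70)&(P[...,2]>.02);q=P[rd&(np.arange(640)[None]>340)&(np.arange(400)[:,None]>165)];print("red",q.mean(0),q.min(0),q.max(0))
for a in((183,293),(176,293),(190,293)):print(a,c[a],P[a].round(4))
```

```text
tin 190 [399.9 185.3] [ 0.5379 -0.1895  0.1107] 0.1118 ((539.0314331054688, -190.89503479003906), (53.46767807006836, 25.25435447692871), 87.31019592285156)
tin 190 [399.6 205.4] [ 0.4825 -0.1878  0.1111] 0.1115 ((482.7106018066406, -188.08468627929688), (52.111202239990234, 24.775970458984375), 89.70448303222656)
tin 184 [399. 225.] [ 0.4291 -0.1853  0.1116] 0.1122 ((429.1955871582031, -186.47720336914062), (22.031858444213867, 53.53076934814453), 0.19643783569335938)
rack ((487.1287536621094, -209.047119140625), (253.8660888671875, 139.4158172607422), 7.085173606872559)
safetop ((636.0029296875, 109.92316436767578), (117.53494262695312, 138.587158203125), 6.203704833984375) 0.22572685871084913
plane n [-0.56680748 -0.0576337   0.82183188] off [ 0.68968787  0.07012833 -0.19272395] 2139
bezel [276 178   4  15  43] [277.51162791 185.30232558] [0.5224793  0.13681526 0.18256181] ((523.1165161132812, 136.4838104248047), (32.45248794555664, 7.297217845916748), 3.757784366607666)
white [280 175  25  17 342] [292.24561404 182.74561404] [0.52930717 0.09936852 0.18348424]
red [ 0.54123047 -0.08476935  0.10501921] [ 0.51612871 -0.1029663   0.08610059] [ 0.56717994 -0.0667889   0.11084295]
(183, 293) [232 235 231] [0.5289 0.0975 0.1825]
(176, 293) [225 226 228] [0.5445 0.0969 0.1958]
(190, 293) [201 205 198] [0.513  0.0982 0.168 ]
```

View pics/crop.png

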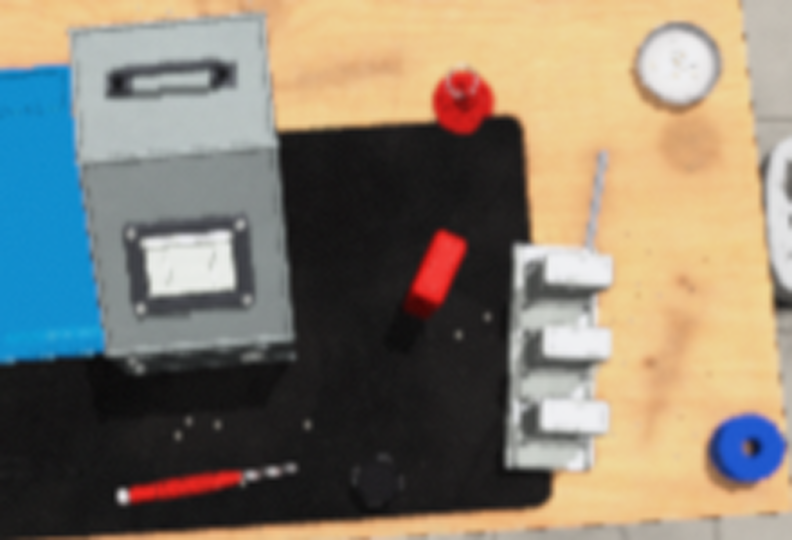

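The crop shows the three silver tins standing in the wire rack at crop (575,270), (570,343) and (570,415). They match the description. The red block at (437,272) is only a look-alike, so I leave it alone. I'll move over the rack now.

Request:
{"api": "servo_tool", "payload": {"series": [[[0, 0, 0], -0.9, 0], [[0, 0, 0], -0.9, 0], [[0, 0, 0], -0.9, 0], [[0, 0, 0], -0.9, 0], [[0, 0, 0], -0.9, 0], [[-0.35, -0.96, 0], 0, 0], [[-0.35, -0.96, 0], 0, 0], [[-0.35, -0.96, 0], 0, 0], [[-0.35, -0.96, 0], 0, 0], [[-0.35, -0.96, 0], 0, 0], [[-0.35, -0.96, 0], 0, 0], [[-0.35, -0.96, 0], 0, 0]]}}

```text
time_s: 1.1
eef_pos: [0.2745, 0.3049, 0.2307]
eef_rot: [-180.0, -0.0, 177.7]
contact_force: [-0.3, -0.8, 0.7]
width: 1.001
gripper_force: 0.0
```

Request:
{"api": "servo_tool", "payload": {"series": [[[-0.35, -0.96, 0], 0, 0], [[-0.35, -0.96, 0], 0, 0], [[-0.35, -0.96, 0], 0, 0], [[-0.35, -0.96, 0], 0, 0], [[-0.35, -0.96, 0], 0, 0], [[-0.35, -0.96, 0], 0, 0], [[-0.35, -0.96, 0], 0, 0], [[-0.35, -0.96, 0], 0, 0], [[-0.35, -0.96, 0], 0, 0], [[-0.35, -0.96, 0], 0, 0], [[-0.35, -0.96, 0], 0, 0], [[-0.35, -0.96, 0], 0, 0]]}}

```text
time_s: 2.1
eef_pos: [0.3679, 0.0131, 0.2309]
eef_rot: [180.0, -0.0, 177.7]
contact_force: [0.5, -0.5, 0.4]
width: 0.998
gripper_force: 0.0
```

Request:
{"api": "servo_tool", "payload": {"series": [[[-0.35, -0.96, 0], 0, 0], [[-0.35, -0.96, 0], 0, 0], [[-0.35, -0.96, 0], 0, 0], [[-0.35, -0.96, 0], 0, 0], [[-0.35, -0.96, 0], 0, 0], [[-0.35, -0.96, 0], 0, 0], [[-0.35, -0.96, 0], 0, 0], [[0, -0.2, 0], 0, 0], [[0, 0, 0], 0, 0], [[0, 0, 0], 0, 0]]}}

```text
time_s: 2.93
eef_pos: [0.4218, -0.1606, 0.2308]
eef_rot: [179.9, -0.1, 177.7]
contact_force: [-1.1, 0.2, -0.2]
width: 1.003
gripper_force: 0.0
```

```bash
cat >> h.py <<'E'
def go(x,y,z,yaw):
    s=manip.read_state();p=s["eef_pos"];a=np.radians(yaw)
    d=np.array([x,y,z])-p
    print("at",p.round(4),s["eef_rot"].round(1),"-> turn units",round(-((yaw-s["eef_rot"][2]+180)%360-180)/5,2),"shift units",(np.array([d@[np.cos(a),np.sin(a),0],d@[np.sin(a),-np.cos(a),0],-d[2]])/.025).round(2))
E
python3 - <<'E'
from h import *
go(.4285,-.186,.074,177.6)
T=toolT();f=manip.grab_frame("wrist");P=pts(f,T@f["hand_eye"]);cv2.imwrite("pics/w1.png",f["color"][...,::-1])
m=(P[...,2]>.1)&(P[...,2]<.125)
n,l,st,ce=cv2.connectedComponentsWithStats(m.astype(np.uint8))
for i in range(1,n):
    if st[i,4]>150:
        q=P[l==i];r=cv2.minAreaRect((q[:,:2]*1000).astype(np.float32));print(st[i],ce[i].round(1),np.median(q[:,2]).round(4),np.round(r[0],1),np.round(r[1],1),round(r[2],1))
E
```

```text
at [ 0.4218 -0.1606  0.2308] [ 1.799e+02 -1.000e-01  1.777e+02] -> turn units 0.01 shift units [-0.31 -1.    6.27]
[ 267  185   54   26 1357] [293.8 197.7] 0.111 [ 427.7 -186.4] [52.  23.7] 87.6
[ 495  218  145   97 2901] [548.8 248.1] 0.1117 [492.7  72.9] [ 81.4 167.8] 41.3
[ 270  237   51   25 1244] [295.3 249. ] 0.1109 [ 484.2 -188.7] [52.  25.2] 87.7
[373 269  30  42 752] [389.6 290.8] 0.1042 [541.6 -85.3] [24.6 51.7] 65.5
[ 273  282   48   25 1128] [296.7 294.5] 0.1108 [ 540.1 -191. ] [52.1 25.6] 87.3
[489 371  13  29 199] [494.4 387.6] 0.1113 [683.4  47.2] [32.2  2.9] 5.1
```

View pics/w1.png

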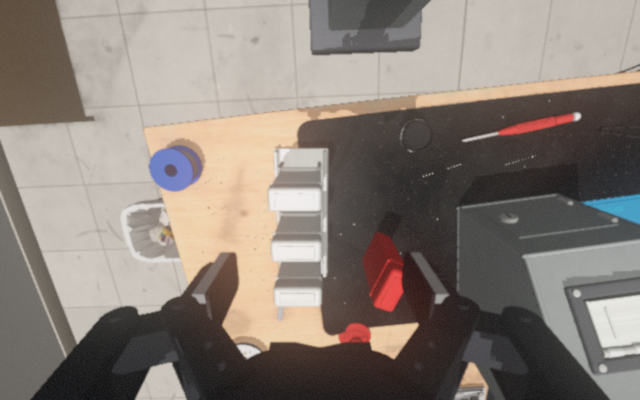

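The wrist view shows tins C, B and A at pixels (294,198), (295,249) and (297,294), each about 52 x 24 mm and turned -2.4°. I'll weigh C first.

Request:
{"api": "servo_tool", "payload": {"series": [[[-0.28, -1, 0], 0, 0], [[0, 0, 1], 0, 0], [[0, 0, 1], 0, 0], [[0, 0, 1], 0, 0], [[0, 0, 1], 0, 0], [[0, 0, 1], 0, 0], [[0, 0, 0.7], 0, 0], [[0, 0, 0.57], 0, 0], [[0, 0, 0], 0, 0], [[0, 0, 0], 0, 1], [[0, 0, 0], 0, 1], [[0, 0, 0], 0, 1]], "newtons": 40}}

```text
time_s: 3.98
eef_pos: [0.4294, -0.1865, 0.0764]
eef_rot: [-179.9, 0.2, 177.7]
contact_force: [-1.2, -1.1, 10.5]
width: 0.607
gripper_force: 17.6
```

Request:
{"api": "servo_tool", "payload": {"series": [[[0, 0, 0], 0, 1], [[0, 0, 0], 0, 1], [[0, 0, 0], 0, 1], [[0, 0, 0], 0, 1]]}}

```text
time_s: 4.32
eef_pos: [0.4296, -0.1867, 0.0765]
eef_rot: [-180.0, 0.2, 177.7]
contact_force: [0.5, 0.8, 6.4]
width: 0.603
gripper_force: 42.5
```

Request:
{"api": "servo_tool", "payload": {"series": [[[0, 0, -0.25], 0, 1], [[0, 0, -0.25], 0, 1], [[0, 0, 0], 0, 1], [[0, 0, 0], 0, 1], [[0, 0, 0], 0, 1], [[0, 0, 0], 0, 1]]}}

```text
time_s: 4.82
eef_pos: [0.4279, -0.1861, 0.0865]
eef_rot: [180.0, -0.1, 177.7]
contact_force: [-0.6, 0.6, -1.0]
width: 0.602
gripper_force: 41.9
```

Request:
{"api": "servo_tool", "payload": {"series": [[[0, 0, 0], 0, 1]]}}

```text
time_s: 4.9
eef_pos: [0.4279, -0.1861, 0.0866]
eef_rot: [180.0, -0.0, 177.7]
contact_force: [-0.4, -0.5, -1.4]
width: 0.599
gripper_force: 41.9
```

Request:
{"api": "servo_tool", "payload": {"series": [[[0, 0, 0], 0, 1]]}}

```text
time_s: 4.98
eef_pos: [0.428, -0.1862, 0.0867]
eef_rot: [180.0, -0.0, 177.7]
contact_force: [-0.1, -0.3, -1.5]
width: 0.603
gripper_force: 41.9
```

Run:
```python
from h import *
s=manip.read_state();print(s["qpos"].round(2),s["contact_force"],s["ft_torque"],s["width"])
```

```text
[-31.74  -4.88 -18.34  76.58  -0.   -29.44] [-0.12162718 -0.27252202 -1.45390645] [-0.00926943 -0.00035865  0.02145478] 0.6028108668339653
```

C reads about 1.4 N, so it is empty. I'll set it back, open, and slide along to B.

Request:
{"api": "servo_tool", "payload": {"series": [[[0, 0, 0.25], 0, 1], [[0, 0, 0.2], 0, 1], [[0, 0, 0], 0, 1], [[0, 0, 0], 0, 0], [[0, 0, 0], 0, 0], [[0, 0, 0], 0, 0], [[0, 0, 0], 0, 0], [[0, 0, 0], 0, 0], [[-0.75, 0, 0], 0, 0], [[-0.75, 0, 0], 0, 0], [[-0.75, 0, 0], 0, 0], [[0, 0, 0], 0, 0]]}}

```text
time_s: 5.98
eef_pos: [0.4873, -0.189, 0.0758]
eef_rot: [-180.0, 0.2, 177.8]
contact_force: [-0.7, 0.1, 1.1]
width: 0.998
gripper_force: 0.0
```

Request:
{"api": "servo_tool", "payload": {"series": [[[0, 0, 0], 0, 1], [[0, 0, 0], 0, 1], [[0, 0, 0], 0, 1], [[0, 0, 0], 0, 1], [[0, 0, 0], 0, 1], [[0, 0, 0], 0, 1], [[0, 0, -0.25], 0, 1], [[0, 0, -0.25], 0, 1], [[0, 0, 0], 0, 1], [[0, 0, 0], 0, 1], [[0, 0, 0], 0, 1], [[0, 0, 0], 0, 1]]}}

```text
time_s: 6.98
eef_pos: [0.4842, -0.1884, 0.0879]
eef_rot: [180.0, -0.0, 177.7]
contact_force: [0.1, -0.3, -4.9]
width: 0.606
gripper_force: 42.9
```

Request:
{"api": "servo_tool", "payload": {"series": [[[0, 0, 0], 0, 1]]}}

```text
time_s: 7.07
eef_pos: [0.4842, -0.1884, 0.0878]
eef_rot: [180.0, -0.0, 177.7]
contact_force: [-0.3, 0.9, -4.2]
width: 0.607
gripper_force: 42.9
```

Request:
{"api": "servo_tool", "payload": {"series": [[[0, 0, 0], 0, 1]]}}

```text
time_s: 7.15
eef_pos: [0.4843, -0.1884, 0.088]
eef_rot: [180.0, -0.0, 177.7]
contact_force: [0.7, -0.3, -4.8]
width: 0.602
gripper_force: 42.9
```

B reads about 4.6 N, so it is the loaded tin. I'll grip harder, lift it clear and refine the safe's geometry.

Request:
{"api": "servo_tool", "payload": {"series": [[[0, 0, -0.5], 0, 1], [[0, 0, -0.9], 0, 1], [[0, 0, -0.9], 0, 1], [[0, 0, -0.9], 0, 1], [[0, 0, -0.9], 0, 1], [[0, 0, -0.9], 0, 1], [[0, 0, -0.9], 0, 1], [[0, 0, -0.9], 0, 1], [[0, 0, -0.8], 0, 1], [[0, 0, 0], 0, 1]]}}

```text
time_s: 7.98
eef_pos: [0.4863, -0.1895, 0.2847]
eef_rot: [-179.7, 0.5, 177.7]
contact_force: [0.3, -0.1, -3.0]
width: 0.607
gripper_force: 43.5
```

Run:
```python
from h import *
d=np.load("top0.npz");P=d["P"];c=d["c"].astype(int)
reg=np.zeros(P.shape[:2],bool);reg[105:225,250:330]=1
yaw=np.radians(5.95);X=np.array([np.cos(yaw),np.sin(yaw)]);Y=np.array([-X[1],X[0]])
q=P[reg&(P[...,2]>.1)];a=q[:,:2]@X;b=q[:,:2]@Y
# edge-based yaw: left/right edges of safe
for lo,hi in((.5,.53),(.53,.56),(.56,.6),(.6,.65),(.65,.69)):
    k=(a>lo)&(a<hi);print("y edges",lo,np.percentile(b[k],[1,99]).round(4))
for lo,hi in((.02,.05),(.05,.08),(.08,.1)):
    k=(b>lo-.01)&(b<hi);print("x edges",lo,a[k].min().round(4),a[k].max().round(4),q[k][np.argmin(a[k])].round(4))
t=np.radians(35);N=np.array([-np.sin(t)*X[0],-np.sin(t)*X[1],np.cos(t)])
k=(q[:,2]>.12)&(q[:,2]<.212)&(a<.58);h=q[k]@N;print("plane offsets hist",np.histogram(h,bins=np.arange(h.min(),h.max(),.002)))
U=np.array([np.cos(t)*X[0],np.cos(t)*X[1],np.sin(t)])
# dark mask (relative to the face) for bezel
qq=P;col=c.max(-1)
m=reg&(P[...,2]>.12)&(P[...,2]<.215)&(col<85);m=cv2.morphologyEx(m.astype(np.uint8),cv2.MORPH_OPEN,np.ones((2,2)))>0
n,l,st,ce=cv2.connectedComponentsWithStats(m.astype(np.uint8),connectivity=8)
for i in range(1,n):
    if st[i,4]>15:
        p=P[l==i];print(st[i],"u",np.percentile(p@U,[2,98]).round(4),"y",np.percentile(p[:,:2]@Y,[2,98]).round(4),"n",np.median(p@N).round(4))
w=reg&(P[...,2]>.12)&(P[...,2]<.215)&(c.min(-1)>180);p=P[w];print("white u",np.percentile(p@U,[2,98]),"y",np.percentile(p[:,:2]@Y,[2,98]),"n",np.median(p@N))
```

```text
y edges 0.5 [-0.0232  0.1113]
y edges 0.53 [-0.0233  0.1112]
y edges 0.56 [-0.0233  0.1112]
y edges 0.6 [-0.0239  0.1114]
y edges 0.65 [-0.0237  0.1109]
x edges 0.02 0.48 0.7023 [0.4757 0.0664 0.1093]
x edges 0.05 0.4803 0.7023 [0.4726 0.0988 0.1098]
x edges 0.08 0.4774 0.7025 [0.4648 0.1456 0.1008]
plane offsets hist (array([  1,   0,   0,   0,   0,   0,   0,   0,   1,   0,   0,   1,   0,
         0,   0,   1,   2,   2,   2,   4,   1,   5,  65, 367, 588, 418,
       377, 325, 106]), array([-0.21114003, -0.20914003, -0.20714003, -0.20514003, -0.20314003,
       -0.20114003, -0.19914003, -0.19714003, -0.19514003, -0.19314003,
       -0.19114003, -0.18914003, -0.18714003, -0.18514003, -0.18314003,
       -0.18114003, -0.17914003, -0.17714003, -0.17514003, -0.17314003,
       -0.17114003, -0.16914003, -0.16714003, -0.16514003, -0.16314003,
       -0.16114003, -0.15914003, -0.15714003, -0.15514003, -0.15314003]))
[282 175  29  23 156] u [0.503  0.5573] y [-0.      0.0719] n -0.1568
[276 178   6  17  59] u [0.518  0.5623] y [0.0759 0.0838] n -0.157
white u [0.52318676 0.5665452 ] y [0.01544804 0.07203421] n -0.15749470247513334
```

Request:
{"api": "servo_tool", "payload": {"series": [[[0, 0, 0], -0.83, 1], [[0, 0, 0], -0.82, 1], [[0.08, 0.5, 0], 0, 1], [[0.08, 0.9, 0], 0, 1], [[0.08, 0.98, 0], 0, 1], [[0.08, 0.98, 0], 0, 1], [[0.08, 0.98, 0], 0, 1], [[0.08, 0.98, 0], 0, 1], [[0.08, 0.98, 0], 0, 1], [[0.08, 0.98, 0], 0, 1], [[0.08, 0.98, 0], 0, 1], [[0.04, 0.98, 0], 0, 1]]}}

```text
time_s: 8.98
eef_pos: [0.4402, 0.041, 0.2777]
eef_rot: [180.0, -0.1, -174.1]
contact_force: [0.4, -0.6, -5.2]
width: 0.604
gripper_force: 43.5
```

Request:
{"api": "servo_tool", "payload": {"series": [[[0, 0.9, 0], 0, 1], [[0, 0.7, 0], 0, 1], [[0, 0.46, 0], 0, 1], [[0, 0, 0.6], 0, 1], [[0, 0, 0.9], 0, 1], [[0, 0, 0.9], 0, 1], [[0, 0, 0.9], 0, 1], [[0, 0, 0.6], 0, 1], [[0, 0, 0], 0, 1], [[0, 0, 0], 0, 1]], "newtons": 28}}

```text
time_s: 9.82
eef_pos: [0.4345, 0.0908, 0.1794]
eef_rot: [180.0, -0.2, -174.1]
contact_force: [0.3, -0.1, -4.9]
width: 0.604
gripper_force: 43.3
```

```bash
cat >> h.py <<'E'
X=np.array([.9946,.1037]);Y=np.array([-.1037,.9946])
def safe():
    s=manip.read_state();p=s["eef_pos"];print("a",(p[:2]@X).round(4),"b",(p[:2]@Y).round(4),"z",p[2].round(4),"yaw",s["eef_rot"][2].round(2),"q6",s["qpos"][5].round(1),"F",s["contact_force"].round(1),"t",s["time_s"])
E
python3 - <<'E'
from h import *
safe()
f=manip.grab_frame("scene");P=pts(f,f["extrinsics"])
im=cv2.resize(f["color"][110:260,210:410],None,fx=4,fy=4,interpolation=cv2.INTER_CUBIC);cv2.imwrite("pics/s2.png",im[...,::-1])
E
```

```text
a 0.4416 b 0.0452 z 0.1794 yaw -174.07 q6 -2.8 F [ 0.3 -0.1 -4.9] t 9.8167
```

View pics/s2.png

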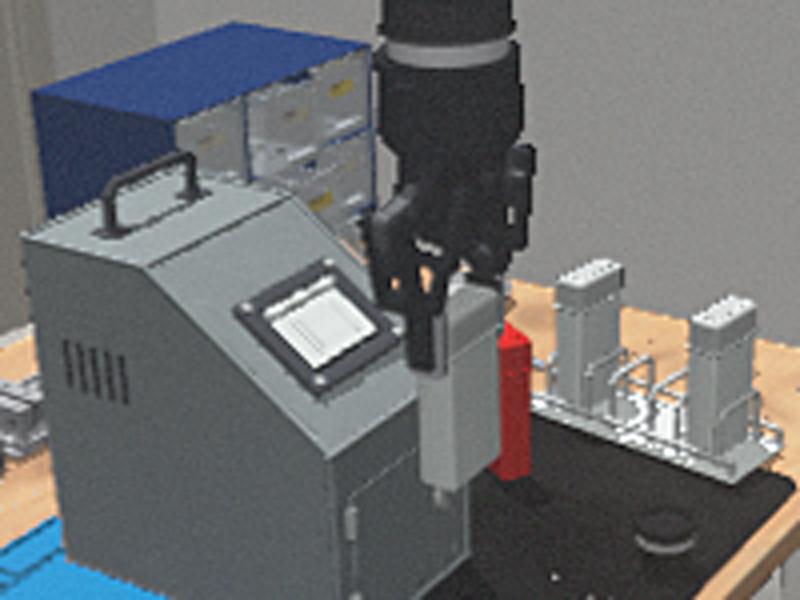

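The picture shows the tin hanging in front of the safe's front wall (crop 460,390), with the two empty tins still standing in the rack. Next I'll lean the tin over the front edge so it pivots in the pads.

Request:
{"api": "servo_tool", "payload": {"series": [[[-0.5, 0, -0.3], 0, 1], [[-0.4, 0, 0], 0, 1], [[-0.15, 0, 0], 0, 1], [[-0.15, 0, 0], 0, 1], [[-0.15, 0, 0], 0, 1], [[-0.15, 0, 0], 0, 1], [[-0.15, 0, 0], 0, 1]], "newtons": 28}}

```text
time_s: 10.45
eef_pos: [0.4746, 0.0946, 0.1893]
eef_rot: [-180.0, -0.3, -174.1]
contact_force: [-7.3, -0.8, -0.3]
width: 0.606
gripper_force: 44.1
```

Request:
{"api": "servo_tool", "payload": {"series": [[[-0.15, 0, 0], 0, 1], [[-0.15, 0, 0], 0, 1], [[-0.15, 0, 0], 0, 1], [[-0.15, 0, 0], 0, 1]]}}

```text
time_s: 10.78
eef_pos: [0.4888, 0.0961, 0.1882]
eef_rot: [-180.0, -0.4, -174.1]
contact_force: [-7.7, -1.3, -4.1]
width: 0.602
gripper_force: 43.7
```

Run:
```python
from h import *
safe()
f=manip.grab_frame("scene")
im=cv2.resize(f["color"][140:240,260:380],None,fx=4,fy=4,interpolation=cv2.INTER_CUBIC);cv2.imwrite("pics/s3.png",im[...,::-1])
```

```text
a 0.4962 b 0.0449 z 0.1882 yaw -174.06 q6 -2.5 F [-7.7 -1.3 -4.1] t 10.7833
```

View pics/s3.png

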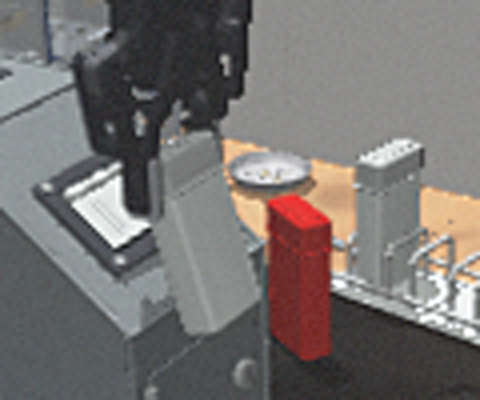

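The tin is pivoting as hoped, to about 20° at 8 N. I'll carry on to about 35°, then back off and up.

Request:
{"api": "servo_tool", "payload": {"series": [[[-0.15, 0, 0], 0, 1], [[-0.15, 0, 0], 0, 1], [[-0.15, 0, 0], 0, 1], [[-0.15, 0, 0], 0, 1], [[-0.15, 0, 0], 0, 1], [[-0.15, 0, 0], 0, 1], [[0, 0, 0], 0, 1]]}}

```text
time_s: 11.42
eef_pos: [0.5111, 0.0984, 0.1871]
eef_rot: [180.0, -0.5, -174.1]
contact_force: [-6.4, -0.4, -4.0]
width: 0.603
gripper_force: 42.8
```

Run:
```python
from h import *
safe()
```

```text
a 0.5185 b 0.0449 z 0.1871 yaw -174.06 q6 -2.4 F [-6.4 -0.4 -4. ] t 11.4167
```

Request:
{"api": "servo_tool", "payload": {"series": [[[0.1, 0, -0.4], 0, 1], [[0.3, 0, -0.7], 0, 1], [[0.8, 0, -0.9], 0, 1], [[0.8, 0, -0.9], 0, 1], [[0.8, 0, -0.5], 0, 1], [[0, 0, 0], 0, 1], [[0, 0, 0], 0, 1]], "newtons": 70}}

```text
time_s: 12.0
eef_pos: [0.4462, 0.0915, 0.2769]
eef_rot: [-180.0, 0.5, -174.1]
contact_force: [1.6, -0.8, -4.1]
width: 0.596
gripper_force: 76.8
```

Run:
```python
from h import *
safe()
f=manip.grab_frame("scene");P=pts(f,f["extrinsics"]);s=manip.read_state()
a=P[...,:2]@X;b=P[...,:2]@Y;z=P[...,2];t=s["eef_pos"]
A=t[:2]@X;B=t[:2]@Y
c=f["color"].astype(int)
m=(abs(b-B)<.05)&(abs(a-A)<.1)&(z>t[2]-.1)&(z<t[2]+.06)&(c.min(-1)>85)
n,l,st,ce=cv2.connectedComponentsWithStats(m.astype(np.uint8));i=1+np.argmax(st[1:,4]);k=l==i
print(st[i])
q=np.c_[(a[k]-A)*1000,(z[k]-t[2])*1000,(b[k]-B)*1000]
print(q.min(0),q.max(0));print(cv2.minAreaRect(q[:,:2].astype(np.float32)))
x0,y0=max(st[i][0]-40,0),max(st[i][1]-60,0)
im=cv2.resize(f["color"][y0:y0+140,x0:x0+140],None,fx=4,fy=4,interpolation=cv2.INTER_CUBIC);cv2.imwrite("pics/s4.png",im[...,::-1])
```

```text
a 0.4533 b 0.0447 z 0.2769 yaw -174.05 q6 -2.8 F [ 1.6 -0.8 -4.1] t 12.0
[ 305  137   44   54 1124]
[-62.78526597 -54.61611653 -32.45148723] [ 8.75628873 44.51447146 38.64305466]
((-22.065044403076172, -8.962409973144531), (106.3940658569336, 37.60801315307617), 59.211185455322266)
```

View pics/s4.png

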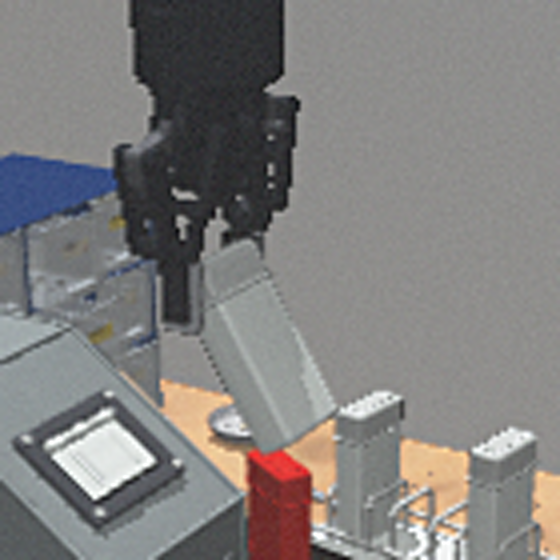

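The tilt holds at about 34°, with the top leaning back over the safe and the grip 13 mm below the lid. I'll turn half round so the tin leans along the chute.

Request:
{"api": "servo_tool", "payload": {"series": [[[0, 0, 0], 0.7, 1], [[0, 0, 0], 1, 1], [[0, 0, 0], 1, 1], [[0, 0, 0], 1, 1], [[0, 0, 0], 1, 1], [[0, 0, 0], 1, 1], [[0, 0, 0], 1, 1], [[0, 0, 0], 1, 1], [[0, 0, 0], 1, 1], [[0, 0, 0], 1, 1], [[0, 0, 0], 1, 1], [[0, 0, 0], 1, 1]]}}

```text
time_s: 13.05
eef_pos: [0.4456, 0.0913, 0.2722]
eef_rot: [-179.9, -0.0, 127.2]
contact_force: [-0.3, 0.4, -5.1]
width: 0.602
gripper_force: 76.7
```

Request:
{"api": "servo_tool", "payload": {"series": [[[0, 0, 0], 1, 1], [[0, 0, 0], 1, 1], [[0, 0, 0], 1, 1], [[0, 0, 0], 1, 1], [[0, 0, 0], 1, 1], [[0, 0, 0], 1, 1], [[0, 0, 0], 1, 1], [[0, 0, 0], 1, 1], [[0, 0, 0], 1, 1], [[0, 0, 0], 1, 1], [[0, 0, 0], 1, 1], [[0, 0, 0], 1, 1]]}}

```text
time_s: 14.05
eef_pos: [0.4454, 0.0913, 0.2721]
eef_rot: [-179.9, 0.1, 67.2]
contact_force: [0.3, -0.4, -4.5]
width: 0.597
gripper_force: 76.7
```

Request:
{"api": "servo_tool", "payload": {"series": [[[0, 0, 0], 1, 1], [[0, 0, 0], 1, 1], [[0, 0, 0], 1, 1], [[0, 0, 0], 1, 1], [[0, 0, 0], 1, 1], [[0, 0, 0], 1, 1], [[0, 0, 0], 1, 1], [[0, 0, 0], 1, 1], [[0, 0, 0], 1, 1], [[0, 0, 0], 1, 1], [[0, 0, 0], 1, 1], [[0, 0, 0], 1, 1]]}}

```text
time_s: 15.05
eef_pos: [0.4454, 0.0914, 0.2721]
eef_rot: [-180.0, 0.1, 7.2]
contact_force: [0.7, -0.5, -4.7]
width: 0.594
gripper_force: 76.6
```

Request:
{"api": "servo_tool", "payload": {"series": [[[0, 0, 0], 0.2, 1], [[0, 0, 0], 0, 1]]}}

```text
time_s: 15.22
eef_pos: [0.4452, 0.0914, 0.2724]
eef_rot: [-180.0, 0.1, 6.5]
contact_force: [-0.0, -0.4, -4.7]
width: 0.602
gripper_force: 76.6
```

Run:
```python
from h import *
safe()
T=toolT();f=manip.grab_frame("wrist");W=pts(f,T@f["hand_eye"]);t=T[:3,3]
cv2.imwrite("pics/w5.png",f["color"][...,::-1])
f2=manip.grab_frame("scene");P=pts(f2,f2["extrinsics"])
A=t[:2]@X;B=t[:2]@Y
for nm,Q,c in(("wrist",W,f["color"].astype(int)),("scene",P,f2["color"].astype(int))):
    a=Q[...,:2]@X-A;b=Q[...,:2]@Y-B;z=Q[...,2]-t[2]
    m=(abs(b)<.03)&(a>-.03)&(a<.1)&(z>-.09)&(z<.06)&(c.min(-1)>85)
    n,l,st,ce=cv2.connectedComponentsWithStats(m.astype(np.uint8));i=1+np.argmax(st[1:,4]);k=l==i
    q=np.c_[a[k],z[k],b[k]]*1000;print(nm,st[i],q.min(0).round(1),q.max(0).round(1),cv2.minAreaRect(q[:,:2].astype(np.float32)))
```

```text
a 0.4523 b 0.0447 z 0.2724 yaw 6.52 q6 176.6 F [-0.  -0.4 -4.7] t 15.2167
wrist [  246   135   148   170 17643] [ -9.4 -48.8 -30. ] [63.5 46.  30. ] ((26.640522003173828, -7.841606140136719), (29.188865661621094, 107.12654876708984), 28.8248291015625)
scene [276 138  53  57 741] [-12.3 -90.  -29. ] [99.7 41.3 29.9] ((40.18701171875, -27.57489776611328), (34.362464904785156, 158.65740966796875), 37.74602127075195)
```

View pics/w5.png

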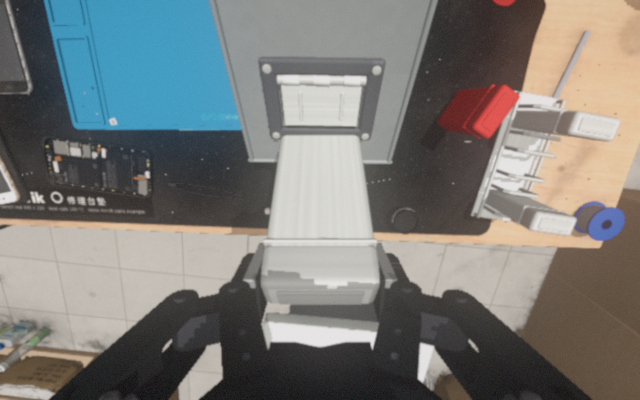

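The wrist view shows the tin leaning toward the inlet, with the bezel at (260–384, 58–139) and the tin's broad face at (275–372, 135–240). I'll fit the tin's angle and the mouth position from this same view.

Run:
```python
from h import *
safe()
T=toolT();f=manip.grab_frame("wrist");W=pts(f,T@f["hand_eye"]);t=T[:3,3];c=f["color"].astype(int)
def fit(q):
    k=np.ones(len(q),bool)
    for _ in range(8):
        m=q[k].mean(0);n=np.linalg.svd(q[k]-m,full_matrices=False)[2][2];k=abs((q-m)@n)<.003
    n*=np.sign(n[2]);return m,n,k.mean()
S=lambda q:np.c_[q[:,:2]@X,q[:,:2]@Y,q[:,2]]
q=S(W[150:230,292:355].reshape(-1,3));q=q[~np.isnan(q).any(1)];m,n,r=fit(q);print("tin face",m.round(4),n.round(3),r,"tilt",np.degrees(np.arctan2(n[2],n[0])))
A,B=t[:2]@X,t[:2]@Y
th=np.arctan2(n[2],n[0])
# tin extents in axis coordinate rel TCP
ax=np.array([-np.sin(th),0,np.cos(th)])
k=S(W[130:300,285:360].reshape(-1,3))-[A,B,t[2]];k=k[(abs(k[:,0]-.03)<.06)&(k[:,2]>-.08)];print("axis extents",np.percentile(k@ax,[.5,99.5]),"face d",(m-[A,B,t[2]])@n)
k=S(W[150:230,255:390].reshape(-1,3));k=k[abs((k-m)@n)<.004];print("tin y",np.percentile(k[:,1],[1,99]).round(4))
# bezel dark
b=(c.max(-1)<85)&(W[...,2]>.12)&(W[...,2]<.23);b[:45]=0;b[150:]=0;b[:,:245]=0;b[:,400:]=0
nn,l,st,ce=cv2.connectedComponentsWithStats(b.astype(np.uint8));i=1+np.argmax(st[1:,4]);p=S(W[l==i]);m2,n2,r2=fit(p);print("bezel",st[i],m2.round(4),n2.round(3),r2,"y",np.percentile(p[:,1],[1,99]).round(4))
tt=np.radians(35);u=p@[np.cos(tt),0,np.sin(tt)];w=p@[-np.sin(tt),0,np.cos(tt)];print("u",np.percentile(u,[1,99]).round(4),"n",np.median(w).round(4))
```

```text
a 0.4522 b 0.0447 z 0.2727 yaw 6.54 q6 176.6 F [ 0.6  0.4 -5.2] t 15.3167
tin face [0.4912 0.0433 0.2658] [0.849 0.008 0.528] 1.0 tilt 31.845042633870992
axis extents [-0.0728173   0.03012558] face d 0.02945578828063595
tin y [0.0203 0.07  ]Traceback (most recent call last):
  File "<stdin>", line 19, in <module>
    return _wrapfunc(a, 'argmax', axis=axis, out=out, **kwds)
    return bound(*args, **kwds)
ValueError: attempt to get argmax of an empty sequence
```

Run:
```python
from h import *
T=toolT();f=manip.grab_frame("wrist");W=pts(f,T@f["hand_eye"]);c=f["color"].astype(int)
S=np.dstack([W[...,:2]@X,W[...,:2]@Y,W[...,2]])
for v,u in((62,320),(100,268),(100,375),(100,320),(132,320),(84,320),(110,235)):print(v,u,c[v,u],S[v,u].round(4))
tt=np.radians(35);n=S@[-np.sin(tt),0,np.cos(tt)];uu=S@[np.cos(tt),0,np.sin(tt)]
face=np.nanmedian(n[60:130,228:250]);print("face n",face)
g=c.mean(-1)
b=(n>face+.002)&(n<face+.012)&(g<110);b[:45]=0;b[150:]=0;b[:,:245]=0;b[:,400:]=0
p=S[b];print(b.sum(),"y",np.percentile(p[:,1],[.5,99.5]).round(4),"u",np.percentile(uu[b],[.5,99.5]).round(4),"n",np.median(n[b]).round(4))
w=(g>150);w[:60]=0;w[130:]=0;w[:,:270]=0;w[:,370:]=0
print("inner cols/rows",np.where(w[60:130].any(0))[0][[0,-1]],np.where(w.any(1))[0][[0,-1]],"inner y",np.nanpercentile(S[...,1][w],[1,99]).round(4),"u",np.nanpercentile(uu[w],[1,99]).round(4))
```

```text
62 320 [117 117 119] [0.5623 0.0456 0.201 ]
100 268 [100 101 105] [0.5376 0.0852 0.184 ]
100 375 [ 99 100 100] [0.5384 0.0034 0.1849]
100 320 [214 214 208] [0.5381 0.0453 0.1816]
132 320 [115 114 114] [0.5126 0.0451 0.1668]
84 320 [179 178 172] [0.5489 0.0454 0.1915]
110 235 [ 77 156 192] [0.5281 0.1632 0.0009]
face n -0.16406247219754616
2830 y [0.0018 0.0877] u [0.5156 0.5753] n -0.1581
inner cols/rows [270 366] [ 66 126] inner y [0.0136 0.0747] u [0.5213 0.5654]
```

The mouth measures as a=0.5326, b=0.0448, z=0.180, and the tin's tilt as 32°, which is within the chute's play. I'll approach, then push along the chute.

Request:
{"api": "servo_tool", "payload": {"series": [[[0.4, 0, 0.5], 0, 1], [[0.4, 0, 0.5], 0, 1], [[0, 0, 0.2], 0, 1], [[0, 0, 0.2], 0, 1], [[0, 0, 0], 0, 1]], "newtons": 90}}

```text
time_s: 15.83
eef_pos: [0.4638, 0.0936, 0.2371]
eef_rot: [-180.0, 0.2, 6.5]
contact_force: [-0.8, -0.4, -4.6]
width: 0.594
gripper_force: 95.2
```

```bash
python3 -c "
from h import *
safe()"
```

```text
a 0.471 b 0.045 z 0.2371 yaw 6.48 q6 176.8 F [-0.8 -0.4 -4.6] t 15.8333
```

Request:
{"api": "servo_tool", "payload": {"series": [[[0.17, 0, 0.25], 0, 1], [[0.17, 0, 0.25], 0, 1], [[0.17, 0, 0.25], 0, 1]]}}

```text
time_s: 16.08
eef_pos: [0.4761, 0.0948, 0.2218]
eef_rot: [180.0, 0.0, 6.4]
contact_force: [-9.0, -1.6, 3.8]
width: 0.599
gripper_force: 96.5
```

```bash
python3 -c "
from h import *
safe()"
```

```text
a 0.4834 b 0.045 z 0.2218 yaw 6.45 q6 176.9 F [-9.  -1.6  3.8] t 16.0833
```

The flap is pushing back with about 12 N along the chute, so the tin is in the opening. I'll keep pushing.

Request:
{"api": "servo_tool", "payload": {"series": [[[0.17, 0, 0.25], 0, 1], [[0.17, 0, 0.25], 0, 1], [[0.17, 0, 0.25], 0, 1]]}}

```text
time_s: 16.33
eef_pos: [0.4877, 0.0964, 0.2003]
eef_rot: [-180.0, 0.3, 6.5]
contact_force: [-6.8, -0.2, 0.3]
width: 0.598
gripper_force: 95.8
```

Run:
```python
from h import *
safe()
f=manip.grab_frame("wrist")
cv2.imwrite("pics/w6.png",f["color"][...,::-1])
```

```text
a 0.4951 b 0.0453 z 0.2003 yaw 6.45 q6 177.0 F [-6.8 -0.2  0.3] t 16.3333
```

View pics/w6.png

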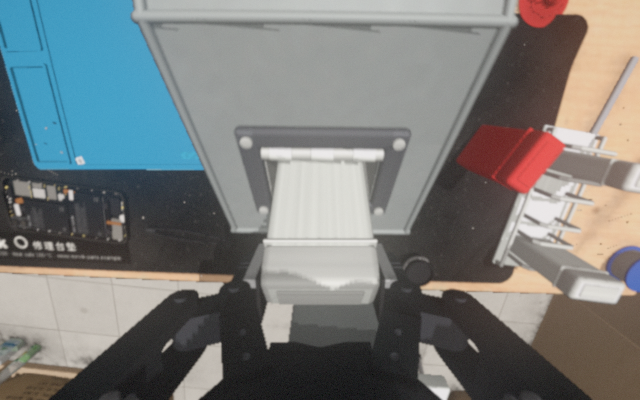

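The tin's lower end is in the mouth at about (320,190) and the flap has folded in. I'll continue until the fingertips are close to the bezel.

Request:
{"api": "servo_tool", "payload": {"series": [[[0.17, 0, 0.25], 0, 1], [[0.17, 0, 0.25], 0, 1], [[0.17, 0, 0.25], 0, 1], [[0.08, 0, 0.12], 0, 1], [[0, 0, 0], 0, 1]]}}

```text
time_s: 16.8
eef_pos: [0.5026, 0.0981, 0.1768]
eef_rot: [-180.0, 0.4, 6.5]
contact_force: [-3.7, -0.3, -8.5]
width: 0.6
gripper_force: 95.1
```

Run:
```python
from h import *
safe()
```

```text
a 0.5101 b 0.0455 z 0.1768 yaw 6.46 q6 177.1 F [-3.7 -0.3 -8.5] t 16.8
```

Request:
{"api": "servo_tool", "payload": {"series": [[[0, 0, 0], 0, 0.4], [[0, 0, 0], 0, 0], [[0, 0, 0], 0, 0], [[0, 0, 0], 0, 0], [[0, 0, 0], 0, 0], [[0, 0, -0.5], 0, 0], [[0, 0, -0.8], 0, 0], [[0, 0, -0.8], 0, 0], [[0, 0, -0.9], 0, 0], [[0, 0, 0], 0, 1], [[0, 0, 0], 0, 1], [[0, 0, 0], 0, 1]]}}

```text
time_s: 17.8
eef_pos: [0.5053, 0.0982, 0.2547]
eef_rot: [180.0, -0.1, 6.5]
contact_force: [-0.1, 1.0, -0.4]
width: 0.606
gripper_force: 0.0
```

Run:
```python
from h import *
safe()
T=toolT();f=manip.grab_frame("wrist");W=pts(f,T@f["hand_eye"])
cv2.imwrite("pics/w7.png",f["color"][...,::-1])
S=np.dstack([W[...,:2]@X,W[...,:2]@Y,W[...,2]])
d=S-[.5326,.0448,.18];tt=np.radians(35)
x=d@[np.cos(tt),0,np.sin(tt)];z=d@[-np.sin(tt),0,np.cos(tt)]
m=(abs(d[...,1])<.03)&(abs(x)<.03)&(z>.012)&(z<.06)&(f["color"].min(-1)>85)
print(m.sum(),"x'",np.percentile(x[m],[1,50,99]).round(4),"y",np.percentile(d[...,1][m],[1,99]).round(4),"z'",np.percentile(z[m],[1,50,99]).round(4))
```

```text
a 0.5128 b 0.0452 z 0.2547 yaw 6.45 q6 177.1 F [-0.1  1.  -0.4] t 17.8
3098 x' [-0.018   0.0025  0.0044] y [-0.0246  0.0265] z' [0.0125 0.032  0.0394]
```

View pics/w7.png

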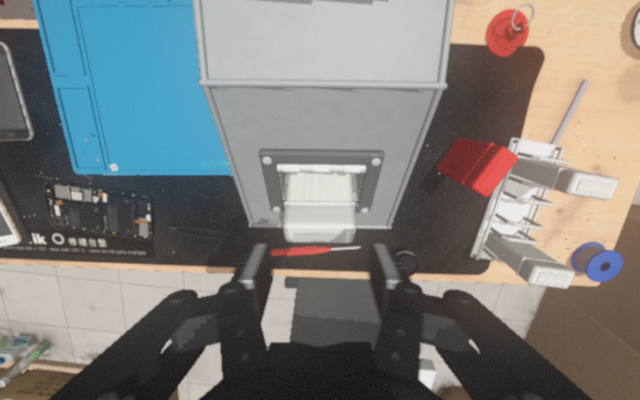

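The tin sits clamped in the mouth with its rear 39 mm proud and its upper face at x'=+4 mm. It needs pushing with shut fingers, so I'll check the finger shape first. That was my tenth picture, so from here I work from numbers only.

Request:
{"api": "servo_tool", "payload": {"series": [[[-0.31, 0, 0], 0, 1], [[-0.31, 0, 0], 0, 1], [[0, 0, 0], 0, 1], [[0, 0, 0], 0, 1]], "newtons": 60}}

```text
time_s: 18.18
eef_pos: [0.4886, 0.0964, 0.2537]
eef_rot: [-180.0, 0.0, 6.5]
contact_force: [-0.4, 0.0, -0.2]
width: -0.004
gripper_force: 0.0
```

Run:
```python
from h import *
safe();print(manip.read_state()["width"])
f=manip.grab_frame("wrist");Q=pts(f,f["hand_eye"])*1000
print("cam at tool",f["hand_eye"][:3,3].round(3),f["hand_eye"][:3,2].round(2))
m=(Q[...,2]>-90)&(Q[...,2]<6)&(abs(Q[...,1])<70)&(abs(Q[...,0])<45)
for z in range(-85,6,6):
    k=m&(abs(Q[...,2]-z)<3)
    if k.sum()>5:print(z,k.sum(),"x",np.percentile(Q[k][:,0],[2,98]).round(1),"y",np.percentile(Q[k][:,1],[2,98]).round(1))
```

```text
a 0.496 b 0.0452 z 0.2537 yaw 6.46 q6 177.0 F [-0.4  0.  -0.2] t 18.1833
-0.0041676821075376635
cam at tool [ 0.08   0.    -0.142] [-0.31  0.    0.95]
-85 8310 x [ 5.5 19.2] y [-57.9  58.1]
-79 5860 x [-2.1 19.3] y [-55.   55.1]
-73 5651 x [-6.7 19.3] y [-50.   49.9]
-67 3530 x [-6.5 19.2] y [-45.7  45.9]
-61 2459 x [-7.1 14.8] y [-41.4  41.5]
-55 3979 x [-6.6 14.3] y [-36.5  36.8]
-49 1925 x [-6.8 15.2] y [-32.8  33.3]
-43 909 x [-2.7 15.3] y [-26.4  27.2]
-37 579 x [-8.5 13.8] y [-10.   10.4]
-31 308 x [ 8.1 13. ] y [-13.2  13. ]
-25 381 x [ 7.9 13. ] y [-13.   13.1]
-19 332 x [ 7.8 12.9] y [-13.  13.]
-13 315 x [ 7.7 13. ] y [-13.2  13.1]
-7 219 x [ 8. 13.] y [-12.3  12.2]
-1 16 x [12.  12.6] y [-6.   5.9]
```

Shut, the fingers are about 26 x 24 mm and straight for 37 mm up from the tip. That lets the tips go roughly 25–28 mm down the slanted mouth. I'll go down behind the tin's rear end and push slowly first.

Request:
{"api": "servo_tool", "payload": {"series": [[[0.05, 0, 0.5], 0, 1], [[0, 0, 0.6], 0, 1], [[0, 0, 0.39], 0, 1], [[0, 0, 0], 0, 1], [[0.17, 0, 0.25], 0, 1], [[0.17, 0, 0.25], 0, 1], [[0, 0, 0], 0, 1]]}}

```text
time_s: 18.82
eef_pos: [0.4998, 0.0975, 0.2037]
eef_rot: [-180.0, -0.0, 6.4]
contact_force: [0.0, 0.2, 0.3]
width: -0.003
gripper_force: 0.0
```

```bash
cat >> h.py <<'E'
def tip():
    safe();p=manip.read_state()["eef_pos"];d=np.array([p[:2]@X-.5326,p[2]-.18])*1000;print("tip x'",(d@[.819,.574]).round(1),"z'",(d@[-.574,.819]).round(1))
E
python3 -c "
from h import *
tip()"
```

```text
a 0.5072 b 0.0452 z 0.2037 yaw 6.45 q6 177.0 F [0.  0.2 0.3] t 18.8167
tip x' -7.2 z' 33.9
```

Request:
{"api": "servo_tool", "payload": {"series": [[[0.17, 0, 0.25], 0, 1], [[0.17, 0, 0.25], 0, 1], [[0.17, 0, 0.25], 0, 1], [[0.17, 0, 0.25], 0, 1], [[0, 0, 0], 0, 1]]}}

```text
time_s: 19.23
eef_pos: [0.5171, 0.0995, 0.178]
eef_rot: [-180.0, -0.0, 6.4]
contact_force: [0.1, 0.1, 1.1]
width: -0.004
gripper_force: 0.0
```

```bash
python3 -c "
from h import *
tip()"
```

```text
a 0.5246 b 0.0453 z 0.178 yaw 6.45 q6 177.1 F [0.1 0.1 1.1] t 19.2333
tip x' -7.7 z' 3.0
```

There's no resistance, so the tin may have slid on. I'll check the mouth by depth.

```bash
cat >> h.py <<'E'
def mouth(cam="wrist"):
    T=toolT();f=manip.grab_frame(cam);W=pts(f,T@f["hand_eye"] if cam=="wrist" else f["extrinsics"])
    S=np.dstack([W[...,:2]@X,W[...,:2]@Y,W[...,2]]);d=(S-[.5326,.0448,.18])*1000
    x=d@[.819,0,.574];z=d@[-.574,0,.819];y=d[...,1];g=f["color"].mean(-1)
    for lo in range(-24,28,4):
        r=[]
        for yl in(-28,-18,18):
            yh={-28:-18,-18:18,18:28}[yl];m=(x>=lo)&(x<lo+4)&(y>=yl)&(y<yh)
            r.append((int(m.sum()),np.percentile(z[m],[5,50,95]).round(0).tolist(),int(np.median(g[m]))) if m.sum()>3 else None)
        print(lo,r)
E
python3 -c "
from h import *
mouth()
mouth('scene')"
```

```text
-24 [(212, [-10.0, -3.0, 0.0], 94), (37, [-6.0, -2.0, 0.0], 86), (172, [-6.0, -2.0, 0.0], 88)]
-20 [(13, [-5.0, -4.0, -3.0], 166), None, (11, [-5.0, -4.0, -3.0], 148)]
-16 [(31, [-5.0, -4.0, -3.0], 186), (24, [-3.0, -3.0, -2.0], 150), (43, [-5.0, -4.0, -2.0], 157)]
-12 [(34, [-5.0, -4.0, -3.0], 208), (42, [-3.0, -3.0, -2.0], 165), (42, [-5.0, -4.0, -3.0], 184)]
-8 [(32, [-5.0, -4.0, -3.0], 211), (121, [-3.0, -3.0, -2.0], 178), (49, [-5.0, -4.0, -3.0], 199)]
-4 [(48, [-6.0, -4.0, -3.0], 216), (233, [-5.0, -3.0, -2.0], 214), (67, [-6.0, -4.0, -3.0], 214)]
0 [(114, [-9.0, -6.0, -4.0], 219), (754, [-9.0, -6.0, 3.0], 221), (152, [-9.0, -6.0, -4.0], 217)]
4 [None, (380, [-2.0, 6.0, 37.0], 76), (4, [-8.0, -7.0, -5.0], 211)]
8 [None, (427, [4.0, 12.0, 36.0], 74), None]
12 [None, (631, [10.0, 19.0, 47.0], 62), None]
16 [(51, [1.0, 52.0, 55.0], 36), (571, [15.0, 23.0, 50.0], 63), (59, [1.0, 52.0, 55.0], 34)]
20 [(355, [1.0, 50.0, 56.0], 51), (889, [0.0, 22.0, 39.0], 142), (340, [0.0, 49.0, 56.0], 51)]
24 [(394, [-1.0, 45.0, 49.0], 73), (743, [-1.0, 1.0, 37.0], 142), (428, [-1.0, 44.0, 49.0], 5
[... 181 characters left out ...]
.0], 147)]
-12 [None, (31, [-1.0, 14.0, 21.0], 113), (8, [-5.0, -1.0, 0.0], 191)]
-8 [None, (32, [-1.0, 20.0, 28.0], 93), (6, [-5.0, -2.0, -1.0], 192)]
-4 [None, (35, [-1.0, 23.0, 34.0], 76), (8, [-5.0, -2.0, 16.0], 206)]
0 [None, (40, [-2.0, 30.0, 39.0], 61), None]
4 [None, (40, [14.0, 38.0, 49.0], 49), None]
8 [(7, [48.0, 51.0, 54.0], 44), (55, [-22.0, 40.0, 53.0], 51), (7, [47.0, 50.0, 55.0], 48)]
12 [(9, [52.0, 56.0, 59.0], 49), (62, [-19.0, 32.0, 59.0], 52), None]
16 [(7, [58.0, 59.0, 65.0], 52), (74, [-9.0, 59.0, 72.0], 50), (14, [-9.0, -2.0, 29.0], 108)]
20 [None, (45, [2.0, 70.0, 78.0], 49), (7, [3.0, 3.0, 75.0], 245)]
24 [None, (53, [1.0, 70.0, 83.0], 49), (7, [1.0, 3.0, 81.0], 74)]
```

Request:
{"api": "servo_tool", "payload": {"series": [[[-0.2, 0, -0.5], 0, 1], [[-0.4, 0, -0.9], 0, 1], [[-0.4, 0, -0.9], 0, 1], [[-0.2, 0, -0.5], 0, 1], [[0, 0, 0], 0, 1]]}}

```text
time_s: 19.75
eef_pos: [0.4869, 0.0961, 0.2543]
eef_rot: [180.0, -0.4, 6.5]
contact_force: [0.3, 0.6, 0.4]
width: 0.001
gripper_force: 0.0
```

```bash
python3 -c "
from h import *
tip();mouth()"
```

```text
a 0.4943 b 0.0451 z 0.2543 yaw 6.46 q6 177.0 F [0.3 0.6 0.4] t 19.75
tip x' 11.3 z' 82.8
-24 [(122, [-14.0, -3.0, 1.0], 132), (321, [-6.0, -2.0, 1.0], 126), (94, [-6.0, -2.0, 0.0], 123)]
-20 [(18, [-7.0, -4.0, -3.0], 179), (62, [-5.0, -4.0, -3.0], 166), (25, [-5.0, -4.0, -3.0], 173)]
-16 [(28, [-6.0, -4.0, -3.0], 207), (141, [-3.0, -3.0, -2.0], 192), (36, [-7.0, -4.0, -2.0], 193)]
-12 [(31, [-6.0, -4.0, -3.0], 202), (157, [-3.0, -3.0, -2.0], 195), (37, [-6.0, -4.0, -3.0], 197)]
-8 [(29, [-7.0, -4.0, -3.0], 212), (164, [-3.0, -3.0, -2.0], 198), (36, [-5.0, -4.0, -2.0], 201)]
-4 [(37, [-9.0, -4.0, -3.0], 212), (218, [-4.0, -3.0, -2.0], 216), (55, [-10.0, -4.0, -3.0], 208)]
0 [(121, [-17.0, -9.0, -4.0], 201), (659, [-17.0, -9.0, -4.0], 212), (154, [-16.0, -9.0, -4.0], 203)]
4 [None, (23, [-15.0, -10.0, -7.0], 206), (4, [-13.0, -11.0, -11.0], 182)]
8 [None, None, None]
12 [None, None, None]
16 [(7, [0.0, 1.0, 1.0], 170), (23, [-0.0, 0.0, 1.0], 158), (6, [-0.0, 1.0, 1.0], 158)]
20 [(65, [-0.0, 1.0, 2.0], 229), (364, [-0.0, 1.0, 86.0], 191), (62, [0.0, 1.0, 2.0], 216)]
24 [(72, [-2.0, -0.0, 1.0], 233), (649, [-1.0, 83.0, 117.0], 117), (72, [-1.0, -0.0, 1.0], 233)]
```

The depths show the tin's rear end now 3 mm inside, where the slow push left it. It needs about 30 mm more. I'll give it a brisk push along the lower wall, stopping short of the edges.

Request:
{"api": "servo_tool", "payload": {"series": [[[0.2, 0, 0.7], 0, 1], [[0.2, 0, 0.8], 0, 1], [[0.18, 0, 0.67], 0, 1], [[0, 0, 0], 0, 1], [[0, 0, 0], 0, 1], [[0.53, 0, 0.75], 0, 1], [[0.53, 0, 0.75], 0, 1]]}}

```text
time_s: 20.38
eef_pos: [0.5285, 0.1008, 0.1608]
eef_rot: [180.0, -0.3, 6.5]
contact_force: [-0.7, -0.5, 8.9]
width: 0.002
gripper_force: 5.4
```

```bash
python3 -c "
from h import *
tip()"
```

```text
a 0.5361 b 0.0454 z 0.1608 yaw 6.46 q6 177.2 F [-0.7 -0.5  8.9] t 20.3833
tip x' -8.1 z' -17.7
```

Request:
{"api": "servo_tool", "payload": {"series": [[[0, 0, 0], 0, 1]]}}

```text
time_s: 20.47
eef_pos: [0.5263, 0.1005, 0.1557]
eef_rot: [-180.0, 0.2, 6.4]
contact_force: [-0.7, 0.3, -0.5]
width: 0.002
gripper_force: 0.0
```

```bash
python3 -c "
from h import *
tip();mouth()"
```

```text
a 0.5339 b 0.0454 z 0.1557 yaw 6.45 q6 177.2 F [-0.7  0.3 -0.5] t 20.4667
tip x' -12.9 z' -20.6
-24 [(281, [-16.0, -11.0, -6.0], 135), (21, [-16.0, -14.0, -13.0], 124), (278, [-16.0, -12.0, -6.0], 134)]
-20 [(4, [-11.0, -8.0, -7.0], 122), None, None]
-16 [None, None, None]
-12 [None, None, None]
-8 [None, None, None]
-4 [None, None, None]
0 [None, (58, [12.0, 13.0, 14.0], 55), None]
4 [None, (98, [9.0, 11.0, 23.0], 56), None]
8 [None, (363, [-3.0, 8.0, 25.0], 57), None]
12 [(96, [27.0, 29.0, 31.0], 33), (265, [3.0, 17.0, 27.0], 46), (118, [27.0, 29.0, 32.0], 30)]
16 [(277, [10.0, 26.0, 33.0], 47), (405, [-0.0, 3.0, 15.0], 77), (230, [9.0, 25.0, 32.0], 46)]
20 [(419, [1.0, 21.0, 24.0], 70), (881, [-0.0, 3.0, 14.0], 93), (445, [1.0, 18.0, 24.0], 49)]
24 [(534, [-0.0, 14.0, 21.0], 60), (1292, [-1.0, 9.0, 14.0], 54), (524, [-1.0, 13.0, 21.0], 47)]
```

Request:
{"api": "servo_tool", "payload": {"series": [[[0.12, 0, 0.16], 0, 1], [[0.12, 0, 0.16], 0, 1]]}}

```text
time_s: 20.68
eef_pos: [0.5285, 0.1008, 0.1547]
eef_rot: [180.0, 0.4, 6.5]
contact_force: [-28.8, -4.3, 36.8]
width: -0.006
gripper_force: 15.1
```

Request:
{"api": "servo_tool", "payload": {"series": [[[0, 0, 0], 0, 1]]}}

```text
time_s: 20.77
eef_pos: [0.5283, 0.1008, 0.1547]
eef_rot: [180.0, 0.4, 6.5]
contact_force: [-18.4, -2.9, 18.8]
width: -0.003
gripper_force: 9.3
```

```bash
python3 -c "
from h import *
tip()"
```

```text
a 0.5359 b 0.0455 z 0.1547 yaw 6.47 q6 177.2 F [-18.4  -2.9  18.8] t 20.7667
tip x' -11.8 z' -22.7
```

The finger is jammed against the upper edge, so that is as deep as it goes this way. I'll back out and check where the tin is.

Request:
{"api": "servo_tool", "payload": {"series": [[[-0.24, 0, -0.32], 0, 1], [[-0.3, 0, -0.6], 0, 1], [[-0.4, 0, -0.9], 0, 1], [[-0.4, 0, -0.9], 0, 1], [[-0.4, 0, -0.9], 0, 1], [[-0.2, 0, -0.5], 0, 1], [[0, 0, 0], 0, 1]]}}

```text
time_s: 21.35
eef_pos: [0.4862, 0.096, 0.2585]
eef_rot: [180.0, -0.6, 6.5]
contact_force: [0.0, -1.0, 0.3]
width: -0.001
gripper_force: 0.0
```

```bash
python3 -c "
from h import *
tip();mouth()"
```

```text
a 0.4936 b 0.0451 z 0.2585 yaw 6.46 q6 177.0 F [ 0.  -1.   0.3] t 21.35
tip x' 13.1 z' 86.7
-24 [(343, [-33.0, -15.0, -0.0], 188), (1162, [-29.0, -13.0, -0.0], 197), (328, [-30.0, -14.0, -0.0], 195)]
-20 [(20, [-31.0, -29.0, -28.0], 174), (76, [-30.0, -29.0, -23.0], 174), (20, [-31.0, -29.0, -28.0], 172)]
-16 [(24, [-31.0, -29.0, -28.0], 167), (136, [-29.0, -28.0, -27.0], 164), (34, [-31.0, -29.0, -28.0], 169)]
-12 [(23, [-31.0, -29.0, -28.0], 158), (140, [-29.0, -28.0, -27.0], 152), (34, [-30.0, -29.0, -28.0], 156)]
-8 [(6, [-29.0, -29.0, -28.0], 163), (83, [-29.0, -28.0, -27.0], 154), (10, [-29.0, -28.0, -27.0], 162)]
-4 [None, None, None]
0 [None, None, None]
4 [None, None, None]
8 [None, None, None]
12 [None, None, None]
16 [(13, [0.0, 1.0, 1.0], 159), (22, [-1.0, 0.0, 1.0], 157), (5, [0.0, 1.0, 1.0], 167)]
20 [(60, [-0.0, 1.0, 2.0], 230), (252, [-0.0, 1.0, 87.0], 210), (63, [-0.0, 1.0, 2.0], 223)]
24 [(70, [-1.0, 0.0, 2.0], 235), (544, [-1.0, 84.0, 121.0], 119), (69, [-2.0, -0.0, 1.0], 232)]
```

The tin's rear is now 28 mm in, so it lacks only about 5–10 mm. A single thin finger can reach deeper than the shut pair. I'll turn a quarter and open, then check the open finger's profile.

Request:
{"api": "servo_tool", "payload": {"series": [[[0, 0, 0], -1, 0], [[0, 0, 0], -1, 0], [[0, 0, 0], -1, 0], [[0, 0, 0], -1, 0], [[0, 0, 0], -1, 0], [[0, 0, 0], -1, 0], [[0, 0, 0], -1, 0], [[0, 0, 0], -1, 0], [[0, 0, 0], -1, 0], [[0, 0, 0], -1, 0], [[0, 0, 0], -1, 0], [[0, 0, 0], -1, 0]]}}

```text
time_s: 22.4
eef_pos: [0.4848, 0.0959, 0.2511]
eef_rot: [-179.9, 0.0, 66.7]
contact_force: [-0.1, -0.3, -0.2]
width: 1.001
gripper_force: 0.0
```

Request:
{"api": "servo_tool", "payload": {"series": [[[0, 0, 0], -1, 0], [[0, 0, 0], -1, 0], [[0, 0, 0], -1, 0], [[0, 0, 0], -1, 0], [[0, 0, 0], -1, 0], [[0, 0, 0], -0.9, 0], [[0, 0, 0], 0, 0]]}}

```text
time_s: 22.98
eef_pos: [0.4847, 0.0959, 0.2512]
eef_rot: [-179.9, -0.0, 96.0]
contact_force: [-0.2, 1.0, -0.6]
width: 1.0
gripper_force: 0.0
```

Run:
```python
from h import *
tip();print(manip.read_state()["width"])
f=manip.grab_frame("wrist");Q=pts(f,f["hand_eye"])*1000
m=(Q[...,2]>-110)&(Q[...,2]<6)&(abs(Q[...,1])<110)&(abs(Q[...,0])<45)
for z in range(-100,6,5):
    k=m&(abs(Q[...,2]-z)<2.5);o=[]
    for s in(1,-1):
        kk=k&(Q[...,1]*s>0)
        if kk.sum()>5:o.append((int(kk.sum()),"x",np.percentile(Q[kk][:,0],[2,98]).round(1).tolist(),"y",np.percentile(Q[kk][:,1]*s,[2,98]).round(1).tolist()))
    if o:print(z,o)
```

```text
a 0.492 b 0.0451 z 0.2512 yaw 96.02 q6 87.4 F [-0.2  1.  -0.6] t 22.9833
tip x' 7.7 z' 81.6
1.0000974345790656
-100 [(24, 'x', [19.8, 21.0], 'y', [10.6, 23.7]), (32, 'x', [19.7, 20.9], 'y', [6.9, 20.9])]
-95 [(1236, 'x', [12.5, 20.4], 'y', [11.3, 65.1]), (1243, 'x', [12.7, 20.5], 'y', [8.2, 61.8])]
-90 [(2806, 'x', [9.2, 19.3], 'y', [1.1, 71.6]), (2595, 'x', [9.1, 19.2], 'y', [0.9, 68.5])]
-85 [(3215, 'x', [3.2, 17.7], 'y', [0.8, 72.0]), (2993, 'x', [3.5, 17.7], 'y', [1.1, 68.8])]
-80 [(3152, 'x', [-2.9, 17.5], 'y', [1.3, 72.3]), (2992, 'x', [-3.0, 17.5], 'y', [1.0, 69.5])]
-75 [(2320, 'x', [-9.7, 17.4], 'y', [1.6, 73.4]), (2227, 'x', [-9.3, 17.4], 'y', [1.4, 70.2])]
-70 [(1910, 'x', [-10.5, 16.8], 'y', [13.7, 74.0]), (1933, 'x', [-10.8, 16.8], 'y', [9.5, 70.7])]
-65 [(2625, 'x', [-9.7, 13.5], 'y', [41.0, 73.9]), (2646, 'x', [-9.8, 13.6], 'y', [37.9, 70.6])]
-60 [(910, 'x', [6.2, 13.8], 'y', [41.9, 73.9]), (905, 'x', [6.2, 13.7], 'y', [38.6, 70.9])]
-55 [(312, 'x', [6.0, 13.9], 'y', [45.4, 66.8]), (339, 'x', [6.1, 13.8], 'y', [41.8, 64.3])]
-50 [(371, 'x', [-0.0, 12.0], 'y', [44.0, 53.4]), (367, 'x', [-0.0, 12.0], 'y', [40.7, 50.8])]
-45 [(324, 'x', [-5.2, 11.7], 'y', [44.0, 56.8]), (336, 'x', [-5.4, 11.7], 'y', [40.7, 53.7])]
-40 [(379, 'x', [-9.8, 11.5], 'y', [44.0, 57.4]), (371, 'x', [-9.9, 11.4], 'y', [40.6, 54.2])]
-35 [(344, 'x', [-10.2, 11.2], 'y', [44.0, 57.7]), (352, 'x', [-10.0, 11.3], 'y', [40.6, 54.1])]
-30 [(305, 'x', [-9.8, 11.1], 'y', [44.0, 57.5]), (311, 'x', [-9.9, 11.1], 'y', [40.6, 54.2])]
-25 [(276, 'x', [-10.1, 11.1], 'y', [44.0, 57.5]), (285, 'x', [-10.2, 11.2], 'y', [40.5, 54.4])]
-20 [(239, 'x', [-10.1, 11.1], 'y', [43.9, 56.2]), (224, 'x', [-10.2, 11.2], 'y', [40.6, 52.9])]
-15 [(136, 'x', [-9.9, 10.8], 'y', [43.9, 50.0]), (142, 'x', [-9.8, 10.9], 'y', [40.5, 46.7])]
-10 [(6, 'x', [-6.2, 4.5], 'y', [44.3, 44.6]), (6, 'x', [-8.8, 4.0], 'y', [40.9, 41.1])]
```

Measured open, the knuckle flares outward 42 mm above the tip, so a single finger reaches no deeper. The shut pair can still gain a few millimetres if it hugs the chute's lower wall. I'll turn back and do that.

Request:
{"api": "servo_tool", "payload": {"series": [[[0, 0, 0], 1, 1], [[0, 0, 0], 1, 1], [[0, 0, 0], 1, 1], [[0, 0, 0], 1, 1], [[0, 0, 0], 1, 1], [[0, 0, 0], 1, 1], [[0, 0, 0], 1, 1], [[0, 0, 0], 1, 1], [[0, 0, 0], 1, 1], [[0, 0, 0], 1, 1], [[0, 0, 0], 1, 1], [[0, 0, 0], 1, 1]]}}

```text
time_s: 24.03
eef_pos: [0.4848, 0.0959, 0.2518]
eef_rot: [-180.0, 0.0, 35.6]
contact_force: [-0.1, -0.2, -0.1]
width: -0.003
gripper_force: 0.0
```

Request:
{"api": "servo_tool", "payload": {"series": [[[0, 0, 0], 1, 1], [[0, 0, 0], 1, 1], [[0, 0, 0], 1, 1], [[0, 0, 0], 1, 1], [[0, 0, 0], 1, 1], [[0, 0, 0], 1, 1], [[0, 0, 0], 0, 1]]}}

```text
time_s: 24.62
eef_pos: [0.4847, 0.0959, 0.2519]
eef_rot: [-180.0, 0.0, 5.8]
contact_force: [-0.5, 0.4, -0.3]
width: 0.0
gripper_force: 0.0
```

Run:
```python
from h import *
tip();mouth()
def tgt(x,z):
    a=.5326+(x*.819-z*.574)/1000;h=.18+(x*.574+z*.819)/1000
    p=a*X+.0448*Y;go(p[0],p[1],h,5.95)
tgt(-9.5,40);tgt(-9.5,-14)
```

```text
a 0.4921 b 0.0451 z 0.2519 yaw 5.76 q6 177.6 F [-0.5  0.4 -0.3] t 24.6167
tip x' 8.1 z' 82.1
-24 [(373, [-33.0, -15.0, -0.0], 193), (1231, [-29.0, -13.0, -0.0], 200), (348, [-29.0, -13.0, -0.0], 197)]
-20 [(20, [-31.0, -29.0, -28.0], 185), (79, [-30.0, -29.0, -28.0], 178), (28, [-30.0, -29.0, -28.0], 180)]
-16 [(27, [-31.0, -29.0, -28.0], 161), (142, [-29.0, -28.0, -27.0], 164), (33, [-31.0, -29.0, -27.0], 166)]
-12 [(25, [-31.0, -29.0, -29.0], 166), (155, [-29.0, -28.0, -27.0], 154), (34, [-30.0, -29.0, -27.0], 157)]
-8 [None, (67, [-28.0, -28.0, -27.0], 156), (8, [-29.0, -28.0, -27.0], 162)]
-4 [None, None, None]
0 [None, None, None]
4 [None, None, None]
8 [None, None, None]
12 [None, None, None]
16 [(14, [0.0, 1.0, 1.0], 154), (93, [0.0, 83.0, 84.0], 56), (14, [0.0, 1.0, 1.0], 158)]
20 [(69, [-0.0, 1.0, 2.0], 229), (606, [0.0, 80.0, 116.0], 118), (63, [0.0, 1.0, 2.0], 218)]
24 [(74, [-2.0, -0.0, 1.0], 231), (693, [-1.0, 86.0, 114.0], 117), (73, [-2.0, -0.0, 1.0], 229)]
at [0.4847 0.0958 0.252 ] [-180.    0.    6.] -> turn units 0.0 shift units [0.39 0.01 1.79]
at [0.4847 0.0958 0.252 ] [-180.    0.    6.] -> turn units 0.0 shift units [1.63 0.01 3.56]
```

Request:
{"api": "servo_tool", "payload": {"series": [[[0.2, 0, 0.9], 0, 1], [[0.19, 0, 0.89], 0, 1], [[0.31, 0, 0.44], 0, 1], [[0.31, 0, 0.44], 0, 1], [[0.31, 0, 0.44], 0, 1], [[0.31, 0, 0.44], 0, 1], [[0, 0, 0], 0, 1], [[0, 0, 0.28], 0, 1], [[0, 0, 0], 0, 1]]}}

```text
time_s: 25.42
eef_pos: [0.525, 0.1001, 0.156]
eef_rot: [-180.0, 0.1, 6.0]
contact_force: [-0.7, -1.2, -0.4]
width: 0.001
gripper_force: 0.0
```

```bash
python3 -c "
from h import *
tip()"
```

```text
a 0.5325 b 0.0451 z 0.156 yaw 5.96 q6 177.6 F [-0.7 -1.2 -0.4] t 25.4167
tip x' -13.9 z' -19.6
```

Request:
{"api": "servo_tool", "payload": {"series": [[[0.05, 0, 0.1], 0, 1], [[0.05, 0, 0.1], 0, 1]]}}

```text
time_s: 25.58
eef_pos: [0.5276, 0.1003, 0.1534]
eef_rot: [180.0, -0.0, 6.0]
contact_force: [-9.1, -0.7, 15.8]
width: 0.001
gripper_force: 3.8
```

```bash
python3 -c "
from h import *
tip()"
```

```text
a 0.5352 b 0.0451 z 0.1534 yaw 5.95 q6 177.7 F [-9.1 -0.7 15.8] t 25.5833
tip x' -13.1 z' -23.3
```

Request:
{"api": "servo_tool", "payload": {"series": [[[0, 0, 0.1], 0, 1], [[0, 0, 0.1], 0, 1]]}}

```text
time_s: 25.75
eef_pos: [0.5273, 0.1002, 0.1515]
eef_rot: [180.0, -0.1, 6.0]
contact_force: [-11.5, -1.1, 21.7]
width: -0.001
gripper_force: 3.5
```

```bash
python3 -c "
from h import *
tip()"
```

```text
a 0.5348 b 0.045 z 0.1515 yaw 5.96 q6 177.7 F [-11.5  -1.1  21.7] t 25.75
tip x' -14.5 z' -24.6
```

Request:
{"api": "servo_tool", "payload": {"series": [[[0, 0, 0.1], 0, 1], [[0, 0, 0.1], 0, 1]]}}

```text
time_s: 25.92
eef_pos: [0.5274, 0.1002, 0.1508]
eef_rot: [179.9, -0.3, 6.0]
contact_force: [-19.1, -2.7, 38.4]
width: -0.002
gripper_force: 7.1
```

```bash
python3 -c "
from h import *
tip()"
```

```text
a 0.535 b 0.045 z 0.1508 yaw 5.96 q6 177.7 F [-19.1  -2.7  38.4] t 25.9167
tip x' -14.8 z' -25.3
```

Request:
{"api": "servo_tool", "payload": {"series": [[[0, 0, -0.4], 0, 1], [[-0.3, 0, -0.6], 0, 1], [[-0.5, 0, -0.8], 0, 1], [[-0.4, 0, -0.9], 0, 1], [[-0.2, 0, -0.7], 0, 1], [[0, 0, -0.3], 0, 1], [[0, 0, 0], 0, 1]]}}

```text
time_s: 26.5
eef_pos: [0.4945, 0.0968, 0.2373]
eef_rot: [180.0, -0.4, 6.0]
contact_force: [0.8, 0.0, 0.3]
width: -0.001
gripper_force: 0.0
```

```bash
python3 -c "
from h import *
tip();mouth()"
```

```text
a 0.5019 b 0.045 z 0.2373 yaw 5.95 q6 177.5 F [0.8 0.  0.3] t 26.5
tip x' 7.7 z' 64.5
-24 [(428, [-33.0, -15.0, -0.0], 191), (1488, [-32.0, -14.0, -0.0], 198), (414, [-32.0, -15.0, -0.0], 196)]
-20 [(22, [-33.0, -32.0, -15.0], 159), (88, [-33.0, -32.0, -24.0], 147), (26, [-33.0, -32.0, -21.0], 160)]
-16 [(17, [-32.0, -31.0, -31.0], 165), (130, [-31.0, -30.0, -30.0], 150), (23, [-32.0, -31.0, -30.0], 159)]
-12 [None, (22, [-31.0, -30.0, -29.0], 153), None]
-8 [None, None, None]
-4 [None, None, None]
0 [None, None, None]
4 [None, None, None]
8 [None, None, None]
12 [None, None, None]
16 [(10, [0.0, 1.0, 1.0], 163), (110, [0.0, 65.0, 67.0], 72), (14, [0.0, 1.0, 1.0], 156)]
20 [(70, [0.0, 1.0, 2.0], 228), (653, [0.0, 63.0, 98.0], 118), (72, [-0.0, 1.0, 2.0], 221)]
24 [(85, [-1.0, -0.0, 2.0], 228), (733, [-1.0, 69.0, 97.0], 117), (78, [-2.0, -0.0, 1.0], 231)]
```

The rear is now 30.5 mm in, limited by the knuckle meeting the bezel. I'll check whether the gripper's other side (tool -x) is slimmer there.

Run:
```python
from h import *
T=toolT();f=manip.grab_frame("scene");W=pts(f,f["extrinsics"]);Q=((W-T[:3,3])@T[:3,:3])*1000
m=(Q[...,2]>-110)&(Q[...,2]<6)&(abs(Q[...,1])<75)&(abs(Q[...,0])<45)
f2=manip.grab_frame("wrist");Q2=pts(f2,f2["hand_eye"])*1000;m2=(abs(Q2[...,1])<75)&(abs(Q2[...,0])<45)
for z in range(-90,4,4):
    k=m&(abs(Q[...,2]-z)<2);k2=m2&(abs(Q2[...,2]-z)<2)
    print(z,k.sum(),"scene x",np.percentile(Q[k][:,0],[2,10,90,98]).round(1) if k.sum()>3 else "","y",np.percentile(Q[k][:,1],[2,98]).round(1) if k.sum()>3 else "","| wrist x",np.percentile(Q2[k2][:,0],[50,98]).round(1) if k2.sum()>3 else "")
```

```text
-90 90 scene x [-18.2 -16.3   1.3   9.2] y [-63.6  51.8] | wrist x [13.4 20.8]
-86 70 scene x [-17.8 -17.    3.1  10.8] y [-63.   54.1] | wrist x [13.1 19.1]
-82 68 scene x [-17.6 -16.8  -2.3   6.8] y [-59.6  53.9] | wrist x [13.4 19.2]
-78 65 scene x [-17.4 -16.1   0.6  10.4] y [-56.2  51.6] | wrist x [13.3 19.2]
-74 61 scene x [-18.  -16.9   0.4   5.9] y [-54.5  48.7] | wrist x [12.5 19.2]
-70 69 scene x [-17.  -16.2   6.2   9.9] y [-50.9  43.9] | wrist x [13.1 19.2]
-66 60 scene x [-17.3 -16.5   1.9   7.7] y [-48.3  39.5] | wrist x [13.5 19.1]
-62 40 scene x [-14.5 -13.2  -0.3  10.1] y [-43.4  38.3] | wrist x [13.  17.6]
-58 44 scene x [-13.1 -12.5   7.3   9.4] y [-40.2  35.8] | wrist x [11.8 14.4]
-54 56 scene x [-13.8 -12.5   7.8   9.7] y [-37.9  30.5] | wrist x [ 8.5 14.3]
-50 43 scene x [-13.2 -12.5   7.7  11.6] y [-33.6  25.9] | wrist x [13.3 15.3]
-46 27 scene x [-13.9 -13.2  -8.3   3.9] y [-31.1  24.1] | wrist x [13.1 15.2]
-42 14 scene x [-13.2 -12.6  -8.7  -8. ] y [-16.2   9.3] | wrist x [13.3 15.2]
-38 24 scene x [-11.8 -11.4   3.    7.3] y [-16.7   6.3] | wrist x [ 7.6 13.7]
-34 18 scene x [-11.9 -11.7   3.7   6.2] y [-16.3   2. ] | wrist x [12.2 13.1]
-30 20 scene x [-11.9 -11.3   2.5   4.7] y [-14.3   3.7] | wrist x [12.2 13.2]
-26 19 scene x [-11.7 -11.3   3.8   6.2] y [-14.7   3.8] | wrist x [10.6 13. ]
-22 24 scene x [-12.  -11.1   4.    5.6] y [-15.8   3.3] | wrist x [11.6 13.1]
-18 19 scene x [-11.6 -11.    1.4   4.4] y [-15.5   4.2] | wrist x [ 9.2 13. ]
-14 23 scene x [-11.2 -10.5   4.2   7.3] y [-15.7  12.5] | wrist x [ 8.9 13. ]
-10 24 scene x [-12.1 -11.3   4.    5.6] y [-14.6   9.8] | wrist x [11.9 13. ]
-6 11 scene x [-12.  -11.8   2.5   7. ] y [-9.1  2.8] | wrist x [12.3 13. ]
-2 10 scene x [-8.6 -8.1  6.6  7. ] y [-8.5  0.1] | wrist x [12.3 12.6]
2 0 scene x  y  | wrist x
```

Both sides are alike. The finger can just reach the tin's rear, so I'll press lightly there and wiggle sideways to break the clamp friction, letting gravity help.

Request:
{"api": "servo_tool", "payload": {"series": [[[0, 0, 0.6], 0, 1], [[0, 0, 0.6], 0, 1], [[0.31, 0, 0.44], 0, 1], [[0.31, 0, 0.44], 0, 1], [[0.31, 0, 0.44], 0, 1], [[0.31, 0, 0.44], 0, 1], [[0, 0, 0], 0, 1], [[0, 0, 0.28], 0, 1], [[0.05, 0, 0.1], 0, 1], [[0.05, 0, 0.1], 0, 1], [[0, 0, 0.1], 0, 1], [[0, 0, 0.05], 0, 1]]}}

```text
time_s: 27.65
eef_pos: [0.5274, 0.1003, 0.1509]
eef_rot: [180.0, -0.4, 6.0]
contact_force: [-8.2, -1.0, 23.3]
width: -0.004
gripper_force: 5.6
```

```bash
python3 -c "
from h import *
tip()"
```

```text
a 0.5349 b 0.045 z 0.1509 yaw 5.96 q6 177.7 F [-8.2 -1.  23.3] t 27.65
tip x' -14.8 z' -25.1
```

Request:
{"api": "servo_tool", "payload": {"series": [[[0, 0.2, 0], 0, 1], [[0, 0.2, 0], 0, 1], [[0, -0.3, 0], 0, 1], [[0, -0.3, 0], 0, 1], [[0, -0.2, 0.02], 0, 1], [[0, 0.4, 0.02], 0, 1], [[0, 0.4, 0], 0, 1], [[0, -0.4, 0], 0, 1], [[0, -0.4, 0], 0, 1], [[0, 0.4, 0], 0, 1]]}}

```text
time_s: 28.48
eef_pos: [0.527, 0.1038, 0.1506]
eef_rot: [-179.6, -0.4, 6.1]
contact_force: [-10.0, 17.4, 19.4]
width: -0.002
gripper_force: 8.4
```

```bash
python3 -c "
from h import *
tip()"
```

```text
a 0.535 b 0.0486 z 0.1506 yaw 6.07 q6 177.7 F [-10.   17.4  19.4] t 28.4833
tip x' -14.9 z' -25.4
```

Request:
{"api": "servo_tool", "payload": {"series": [[[0, 0, -0.4], 0, 1], [[-0.3, 0, -0.6], 0, 1], [[-0.5, 0, -0.8], 0, 1], [[-0.4, 0, -0.9], 0, 1], [[-0.2, 0, -0.7], 0, 1], [[0, 0, 0], 0, 1]]}}

```text
time_s: 28.98
eef_pos: [0.4927, 0.0966, 0.2337]
eef_rot: [180.0, -0.4, 6.0]
contact_force: [0.7, 1.0, 0.0]
width: 0.005
gripper_force: 0.0
```

```bash
python3 -c "
from h import *
tip();mouth()"
```

```text
a 0.5 b 0.045 z 0.2337 yaw 5.96 q6 177.5 F [0.7 1.  0. ] t 28.9833
tip x' 4.1 z' 62.7
-24 [(451, [-34.0, -15.0, -0.0], 194), (1550, [-32.0, -15.0, -0.0], 199), (431, [-32.0, -15.0, -0.0], 198)]
-20 [(20, [-34.0, -32.0, -32.0], 158), (76, [-33.0, -32.0, -12.0], 152), (25, [-34.0, -32.0, -31.0], 159)]
-16 [(18, [-33.0, -32.0, -31.0], 162), (150, [-31.0, -31.0, -30.0], 153), (28, [-33.0, -31.0, -31.0], 156)]
-12 [None, (28, [-31.0, -31.0, -30.0], 151), None]
-8 [None, None, None]
-4 [None, None, None]
0 [None, None, None]
4 [None, None, None]
8 [None, None, None]
12 [None, (55, [62.0, 64.0, 65.0], 68), None]
16 [(10, [0.0, 1.0, 1.0], 157), (408, [58.0, 66.0, 97.0], 60), (15, [-0.0, 0.0, 1.0], 154)]
20 [(77, [-0.0, 1.0, 2.0], 228), (724, [0.0, 67.0, 95.0], 118), (69, [-0.0, 1.0, 2.0], 217)]
24 [(80, [-2.0, -0.0, 2.0], 233), (937, [-1.0, 75.0, 106.0], 73), (89, [-2.0, -0.0, 1.0], 234)]
```

The rear is at 31 mm and still clamped. The geometry limits a vertical finger, so I'll test in free air whether over-reaching forward tips the tool outward. A tipped finger would go deeper along the chute.

Request:
{"api": "servo_tool", "payload": {"series": [[[0, 0, -1], 0, 1], [[0, 0, -1], 0, 1], [[0, 0, -1], 0, 1], [[0, 0, -1], 0, 1], [[0.8, 0, 0], 0, 1], [[1, 0, 0], 0, 1], [[1, 0, 0], 0, 1], [[1, 0, 0], 0, 1], [[1, 0, 0], 0, 1], [[1, 0, 0], 0, 1], [[1, 0, 0], 0, 1], [[1, 0, 0], 0, 1]]}}

```text
time_s: 30.03
eef_pos: [0.6865, 0.1168, 0.3264]
eef_rot: [180.0, 0.1, 5.9]
contact_force: [1.9, 0.8, 1.0]
width: 0.003
gripper_force: 0.0
```

Request:
{"api": "servo_tool", "payload": {"series": [[[1, 0, 0], 0, 1], [[1, 0, 0], 0, 1], [[1, 0, 0], 0, 1], [[1, 0, 0], 0, 1]]}}

```text
time_s: 30.37
eef_pos: [0.7427, 0.1204, 0.2965]
eef_rot: [-179.9, -1.6, 5.9]
contact_force: [-0.3, -0.3, 0.8]
width: -0.002
gripper_force: 0.0
```

```bash
python3 -c "
from h import *
tip();print(manip.read_state()['qpos'].round(1),manip.read_state()['eef_rot'].round(2),manip.read_state()['eef_pos'].round(3))"
```

```text
a 0.7512 b 0.0427 z 0.2965 yaw 5.94 q6 178.1 F [-0.3 -0.3  0.8] t 30.3667
tip x' 245.9 z' -30.1
[4.000e+00 5.210e+01 8.090e+01 1.172e+02 1.000e-01 1.781e+02] [-179.91   -1.65    5.94] [0.743 0.12  0.296]
```

Over-reaching does tip the tool outward (pitch -1.7°, with joint 3 at its stop). I'll see whether it grows and persists.

Request:
{"api": "servo_tool", "payload": {"series": [[[1, 0, -0.5], 0, 1], [[1, 0, -0.5], 0, 1], [[1, 0, -0.5], 0, 1], [[1, 0, -0.5], 0, 1]]}}

```text
time_s: 30.7
eef_pos: [0.7731, 0.12, 0.3176]
eef_rot: [-179.8, -7.3, 5.9]
contact_force: [-0.8, -0.6, 0.3]
width: 0.0
gripper_force: 0.0
```

Request:
{"api": "servo_tool", "payload": {"series": [[[-1, 0, -0.5], 0, 1], [[-1, 0, -0.5], 0, 1], [[-1, 0, -0.5], 0, 1], [[0, 0, 0], 0, 1]]}}

```text
time_s: 31.03
eef_pos: [0.7, 0.1128, 0.3455]
eef_rot: [-179.8, -7.1, 6.0]
contact_force: [0.1, 0.3, 1.6]
width: -0.002
gripper_force: 0.0
```

```bash
python3 -c "
from h import *
tip();print(manip.read_state()['qpos'].round(1),manip.read_state()['eef_rot'].round(2),manip.read_state()['eef_pos'].round(3))"
```

```text
a 0.7079 b 0.0396 z 0.3455 yaw 5.97 q6 177.6 F [0.1 0.3 1.6] t 31.0333
tip x' 238.6 z' 34.9
[  3.5  30.1  52.3 105.2   0.5 177.6] [-179.79   -7.06    5.97] [0.7   0.113 0.346]
```

The tilt persists, so the tool can be tipped this way. I'll build it up to roughly 25°.

Request:
{"api": "servo_tool", "payload": {"series": [[[1, 0, -0.4], 0, 1], [[1, 0, -0.4], 0, 1], [[1, 0, -0.4], 0, 1], [[1, 0, -0.4], 0, 1], [[1, 0, -0.4], 0, 1], [[1, 0, -0.4], 0, 1], [[1, 0, -0.4], 0, 1], [[1, 0, -0.4], 0, 1], [[1, 0, -0.4], 0, 1], [[1, 0, -0.4], 0, 1]]}}

```text
time_s: 31.87
eef_pos: [0.8021, 0.1168, 0.3819]
eef_rot: [-179.6, -16.4, 5.9]
contact_force: [0.6, 0.5, 0.7]
width: -0.001
gripper_force: 0.0
```

```bash
python3 -c "
from h import *
tip();print(manip.read_state()['qpos'].round(1),manip.read_state()['eef_rot'].round(2),manip.read_state()['eef_pos'].round(3))"
```

```text
a 0.8098 b 0.033 z 0.3819 yaw 5.89 q6 177.3 F [0.6 0.5 0.7] t 31.8667
tip x' 342.9 z' 6.2
[  3.1  46.9  81.3 108.1   1.2 177.3] [-179.63  -16.42    5.89] [0.802 0.117 0.382]
```

Request:
{"api": "servo_tool", "payload": {"series": [[[1, 0, -0.3], 0, 1], [[1, 0, -0.3], 0, 1], [[1, 0, -0.3], 0, 1], [[1, 0, -0.3], 0, 1], [[1, 0, -0.3], 0, 1], [[1, 0, -0.3], 0, 1], [[1, 0, -0.3], 0, 1], [[1, 0, -0.3], 0, 1]]}}

```text
time_s: 32.53
eef_pos: [0.8593, 0.1182, 0.4126]
eef_rot: [-179.5, -25.4, 5.8]
contact_force: [-0.5, -0.2, -0.2]
width: 0.003
gripper_force: 0.0
```

```bash
python3 -c "
from h import *
tip();print(manip.read_state()['qpos'].round(1),manip.read_state()['eef_rot'].round(2),manip.read_state()['eef_pos'].round(3))"
```

```text
a 0.8669 b 0.0284 z 0.4126 yaw 5.81 q6 177.2 F [-0.5 -0.2 -0.2] t 32.5333
tip x' 407.4 z' -1.4
[  2.7  46.3  81.3  99.7   1.8 177.2] [-179.51  -25.38    5.81] [0.859 0.118 0.413]
```

25° is enough, since the fingers are then within 10° of the chute. I'll compute the moves back to the mouth in the tipped tool axes.

```bash
cat >> h.py <<'E'
def tgt(x,z,ref=None):
    T=toolT();a=.5326+(x*.819-z*.574)/1000;h=.18+(x*.574+z*.819)/1000
    p=np.r_[a*X+.0448*Y,h];s=T[:3,:3].T@(p-(T[:3,3] if ref is None else ref))/.025;print("to",x,z,"units",s.round(2));return p
E
python3 -c "
from h import *
p=tgt(-7,70);q=tgt(-7,15,p);tgt(-7,-24,q)"
```

```text
to -7 70 units [-16.82  -0.62  -0.03]
to -7 15 units [0.37 0.02 2.17]
to -7 -24 units [0.26 0.01 1.54]
```

Request:
{"api": "servo_tool", "payload": {"series": [[[-0.7, -0.05, 0], 0, 1], [[-1, -0.05, 0], 0, 1], [[-1, -0.05, 0], 0, 1], [[-1, -0.05, 0], 0, 1], [[-1, -0.05, 0], 0, 1], [[-1, -0.05, 0], 0, 1], [[-1, -0.05, 0], 0, 1], [[-1, -0.05, 0], 0, 1], [[-1, -0.05, 0], 0, 1], [[-1, -0.05, 0], 0, 1], [[-1, -0.05, 0], 0, 1], [[-1, -0.05, 0], 0, 1]]}}

```text
time_s: 33.53
eef_pos: [0.6106, 0.107, 0.298]
eef_rot: [-179.5, -25.4, 5.8]
contact_force: [0.6, 0.1, -0.2]
width: -0.001
gripper_force: 0.0
```

Request:
{"api": "servo_tool", "payload": {"series": [[[-1, 0, 0], 0, 1], [[-1, 0, 0], 0, 1], [[-1, 0, 0], 0, 1], [[-1, 0, 0], 0, 1], [[-0.8, 0, 0], 0, 1], [[-0.32, 0, 0], 0, 1], [[0, 0, 0], 0, 1]]}}

```text
time_s: 34.12
eef_pos: [0.4951, 0.0953, 0.2426]
eef_rot: [-179.5, -25.3, 5.8]
contact_force: [-0.3, 0.3, -0.5]
width: 0.002
gripper_force: 0.0
```

```bash
python3 -c "
from h import *
tip();print(manip.read_state()['eef_rot'].round(2))
p=tgt(-7,15);q=tgt(-7,-24,p);tgt(-7,-45,q);mouth()"
```

```text
a 0.5023 b 0.0434 z 0.2426 yaw 5.82 q6 176.5 F [-0.3  0.3 -0.5] t 34.1167
tip x' 11.1 z' 68.7
[-179.51  -25.3     5.82]
to -7 15 units [-0.35 -0.04  2.24]
to -7 -24 units [0.26 0.01 1.54]
to -7 -45 units [0.14 0.01 0.83]
-24 [(305, [-40.0, -15.0, 0.0], 181), (1010, [-32.0, -13.0, 0.0], 186), (279, [-33.0, -14.0, -0.0], 184)]
-20 [(24, [-35.0, -32.0, -31.0], 150), (112, [-33.0, -32.0, -31.0], 154), (29, [-33.0, -32.0, -31.0], 155)]
-16 [(30, [-35.0, -32.0, -31.0], 167), (142, [-32.0, -31.0, -30.0], 161), (35, [-33.0, -32.0, -30.0], 165)]
-12 [(30, [-34.0, -32.0, -31.0], 168), (162, [-32.0, -31.0, -30.0], 160), (40, [-35.0, -32.0, -30.0], 166)]
-8 [(29, [-34.0, -33.0, -31.0], 174), (151, [-32.0, -31.0, -30.0], 163), (38, [-35.0, -32.0, -30.0], 172)]
-4 [(33, [-35.0, -32.0, -31.0], 166), (195, [-33.0, -31.0, -30.0], 168), (41, [-34.0, -32.0, -30.0], 175)]
0 [(13, [-34.0, -33.0, -32.0], 165), (125, [-34.0, -33.0, -31.0], 168), (29, [-34.0, -32.0, -31.0], 164)]
4 [None, (9, [105.0, 106.0, 112.0], 52), None]
8 [None, (98, [105.0, 106.0, 120.0], 50), None]
12 [(65, [123.0, 125.0, 128.0], 51), (257, [104.0, 116.0, 122.0], 47), (296, [123.0, 127.0, 132.0], 47)]
16 [(107, [-0.0, 123.0, 124.0], 67), (254, [-0.0, 104.0, 116.0], 58), (170, [1.0, 123.0, 125.0], 65)]
20 [(190, [1.0, 122.0, 123.0], 68), (1090, [0.0, 83.0, 112.0], 74), (262, [1.0, 122.0, 124.0], 67)]
24 [(435, [-1.0, 116.0, 122.0], 60), (1324, [-1.0, 90.0, 116.0], 158), (289, [-1.0, 121.0, 123.0], 67)]
```

Now the whole tin end is visible at z'≈-31. I'll enter along the chute and push.

Request:
{"api": "servo_tool", "payload": {"series": [[[-0.17, 0, 0.75], 0, 1], [[-0.18, 0, 0.75], 0, 1], [[0, -0.04, 0.74], 0, 1], [[0.09, 0, 0.52], 0, 1], [[0.09, 0, 0.52], 0, 1], [[0.08, 0, 0.5], 0, 1], [[0, 0, 0], 0, 1]]}}

```text
time_s: 34.75
eef_pos: [0.5346, 0.1009, 0.154]
eef_rot: [-179.5, -25.1, 5.8]
contact_force: [-0.7, -0.9, -2.0]
width: 0.001
gripper_force: 0.0
```

```bash
python3 -c "
from h import *
tip();tgt(-7,-45)"
```

```text
a 0.5422 b 0.0449 z 0.154 yaw 5.8 q6 177.0 F [-0.7 -0.9 -2. ] t 34.75
tip x' -7.1 z' -26.8
to -7 -45 units [0.13 0.01 0.72]
```

Request:
{"api": "servo_tool", "payload": {"series": [[[0.04, 0, 0.21], 0, 1], [[0.04, 0, 0.21], 0, 1]]}}

```text
time_s: 34.92
eef_pos: [0.5405, 0.1016, 0.1483]
eef_rot: [-179.5, -25.2, 5.8]
contact_force: [-6.9, -0.4, 2.7]
width: 0.0
gripper_force: 2.9
```

```bash
python3 -c "
from h import *
tip()"
```

```text
a 0.5481 b 0.045 z 0.1483 yaw 5.81 q6 177.1 F [-6.9 -0.4  2.7] t 34.9167
tip x' -5.5 z' -34.9
```

It is pushing freely at about 7 N and has reached -35 mm. I'll continue.

Request:
{"api": "servo_tool", "payload": {"series": [[[0, 0, 0.2], 0, 1], [[0, 0, 0.2], 0, 1]]}}

```text
time_s: 35.08
eef_pos: [0.5439, 0.1021, 0.1391]
eef_rot: [-179.5, -25.2, 5.8]
contact_force: [-29.3, -4.3, 28.8]
width: -0.001
gripper_force: 2.2
```

```bash
python3 -c "
from h import *
tip()"
```

```text
a 0.5516 b 0.0451 z 0.1391 yaw 5.82 q6 177.1 F [-29.3  -4.3  28.8] t 35.0833
tip x' -7.9 z' -44.4
```

Request:
{"api": "servo_tool", "payload": {"series": [[[0, 0, 0], 0, 1], [[0, 0, -0.4], 0, 1], [[0, 0, -0.9], 0, 1], [[0, 0, -1], 0, 1], [[0, 0, -1], 0, 1], [[0, 0, -1], 0, 1], [[0, 0, -0.5], 0, 1], [[0, 0, 0], 0, 1]]}}

```text
time_s: 35.75
eef_pos: [0.4959, 0.0961, 0.2542]
eef_rot: [-179.5, -25.9, 5.8]
contact_force: [0.8, -0.1, -0.2]
width: 0.0
gripper_force: 0.0
```

```bash
python3 -c "
from h import *
tip();mouth()"
```

```text
a 0.5032 b 0.0441 z 0.2542 yaw 5.83 q6 176.6 F [ 0.8 -0.1 -0.2] t 35.75
tip x' 18.5 z' 77.7
-24 [(51, [-2.0, -1.0, 1.0], 124), (197, [-2.0, -1.0, 1.0], 126), (51, [-2.0, -1.0, 1.0], 123)]
-20 [(53, [-2.0, -1.0, -1.0], 212), (173, [-2.0, -1.0, -0.0], 210), (47, [-2.0, -1.0, -1.0], 204)]
-16 [(44, [-2.0, -2.0, -1.0], 228), (158, [-3.0, -2.0, -1.0], 228), (44, [-2.0, -2.0, -1.0], 226)]
-12 [(48, [-3.0, -1.0, -1.0], 226), (170, [-2.0, -1.0, -0.0], 225), (50, [-2.0, -2.0, -1.0], 224)]
-8 [(49, [-2.0, -2.0, -1.0], 227), (166, [-2.0, -1.0, -0.0], 226), (48, [-2.0, -2.0, -1.0], 226)]
-4 [(50, [-2.0, -2.0, -1.0], 229), (182, [-2.0, -1.0, -0.0], 227), (50, [-3.0, -2.0, -1.0], 227)]
0 [(51, [-2.0, -1.0, -1.0], 226), (180, [-2.0, -2.0, -0.0], 226), (46, [-3.0, -2.0, -1.0], 225)]
4 [(49, [-3.0, -2.0, -1.0], 225), (189, [-2.0, -1.0, -0.0], 224), (52, [-3.0, -2.0, -1.0], 224)]
8 [(51, [-3.0, -2.0, -1.0], 227), (182, [-3.0, -2.0, -0.0], 226), (51, [-2.0, -2.0, -1.0], 225)]
12 [(54, [-2.0, -2.0, -1.0], 227), (232, [-3.0, -2.0, 115.0], 227), (61, [-3.0, -2.0, -1.0], 225)]
16 [(48, [-2.0, -0.0, 136.0], 191), (304, [-2.0, 114.0, 129.0], 60), (46, [-2.0, -1.0, 136.0], 193)]
20 [(170, [1.0, 133.0, 137.0], 65), (423, [0.0, 113.0, 131.0], 64), (324, [1.0, 134.0, 140.0], 51)]
24 [(176, [-1.0, 131.0, 133.0], 68), (504, [-2.0, 83.0, 124.0], 93), (227, [-1.0, 132.0, 133.0], 67)]
```

The mouth is now a flat bright plane at -2 mm over the full opening, so the flap has shut and the tin has slid down inside. I'll back off a little, check that the empty tins still stand by depth, and hand in.

Request:
{"api": "servo_tool", "payload": {"series": [[[-0.4, 0, -0.8], 0, 1], [[-0.4, 0, -0.8], 0, 1], [[0, 0, 0], 0, 1], [[0, 0, 0], 0, 1]]}}

```text
time_s: 36.13
eef_pos: [0.4591, 0.0921, 0.2749]
eef_rot: [-179.5, -25.4, 5.8]
contact_force: [-0.1, 0.2, -0.7]
width: 0.001
gripper_force: 0.0
```

Run:
```python
from h import *
safe()
f=manip.grab_frame("top");P=pts(f,f["extrinsics"])
m=np.zeros(P.shape[:2],bool);m[165:250,370:425]=1;m&=(P[...,2]>.095)&(P[...,2]<.125)
n,l,st,ce=cv2.connectedComponentsWithStats(m.astype(np.uint8))
ok=[P[l==i].mean(0).round(3) for i in range(1,n) if st[i,4]>50];print(ok)
if len(ok)==2: print(manip.close_job())
```

```text
a 0.4662 b 0.044 z 0.2749 yaw 5.82 q6 176.1 F [-0.1  0.2 -0.7] t 36.1333
[array([ 0.538, -0.19 ,  0.111]), array([ 0.428, -0.187,  0.111])]
the job is handed in; nothing more can be done
None
```

The heavy tin (middle slot, about 4.6 N) is inside the safe with the flap shut, both empties still stand in the rack, and the job is handed in at 36 s; two of the pushes read about 43–47 N at the wrist while the fingers or knuckle pressed on the inlet, so the 40 N limit is the one doubt if finger contact counts as the gripper's body.

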